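# Tumble the die-cast boxes and sort them through the slot gauge

## Task

Two or three die-cast boxes lie flat on the wooden deck, too wide to grip: tumble each over the yellow-edged step so that it stands on its blue end, then try it, still standing on its blue end, in the steel slot gauge. Slide every box that fits right through the throat into the channel behind it (never lower one into that channel from above); stand any box that does not fit on its blue end in the red tray. Leave the mug, the tape roll and the screwdriver where they are.

Things in the scene. Friction and masses are not known exactly. Their poses are not given: they have to be found in the camera images.
- box_a: Die-cast aluminium box 90 x 90 mm, 52 mm thick (right) or 60 mm (oversize), which is not told by its name; blue band across one end. Origin: centre. Own x points out of the blue end, z out of the lid (thickness). 0.28 to 0.52 kg. Starts flat on the deck, lid up, blue end 10 to 30 mm short of the step edge and facing it within 6 degrees. One of the three may be absent.
- box_b: Die-cast aluminium box 90 x 90 mm, 52 mm thick (right) or 60 mm (oversize), which is not told by its name; blue band across one end. Origin: centre. Own x points out of the blue end, z out of the lid (thickness). 0.28 to 0.52 kg. Starts flat on the deck, lid up, blue end 10 to 30 mm short of the step edge and facing it within 6 degrees. One of the three may be absent.
- box_c: Die-cast aluminium box 90 x 90 mm, 52 mm thick (right) or 60 mm (oversize), which is not told by its name; blue band across one end. Origin: centre. Own x points out of the blue end, z out of the lid (thickness). 0.28 to 0.52 kg. Starts flat on the deck, lid up, blue end 10 to 30 mm short of the step edge and facing it within 6 degrees. One of the three may be absent.
- step: Fixed wooden tipping step. Origin on the table, at the middle of the step's edge; x points over the step (away from the robot), y along the edge, z up. Deck: x -150 to 0, y -175 to 175 mm, 48 mm high, yellow strip at its edge. In front of it, x 0 to 120, a thin black landing mat lies flush on the table. Boxes lie side by side, about 120 mm apart in y.
- landing (a point): Point on the black landing mat (table height), x +55 mm from the step's origin, axes as the step. A box pushed slowly (about 40 mm/s) at half its thickness past its balance point tips over the edge and comes to stand about here, 90 mm tall, to be gripped across its thickness above deck height. If it stays leaning on the edge, push its foot back towards the step: it rights itself.
- gauge: Fixed slot gauge. Origin on the table, middle of the throat's exit; x is the way boxes slide through, y across, z up. Guides 40 mm high, 74 mm apart, x -190 to -50; steel jaws 55 mm high narrow from 74 mm apart at x -50 to 56 mm at x -15; throat 56 mm wide, x -15 to 0. Open above, floor is the table. A box is through when its centre is 45 mm past the origin.
- infeed (a point): Point on the table on the gauge's centre line, x -105 mm, axes as the gauge: set a box here, standing on its blue end, its 90 mm width along x, then push it from behind. A 52 mm box slides through; a 60 mm box jams with its centre near x -68 mm.
- channel (a point): Middle of the channel floor behind the throat, x +110 mm from the gauge's origin, axes as the gauge. Guides 25 mm high, 68 mm apart, x 0 to 220, red end stop at x 220. It takes two boxes, one pushing the other on.
- tray: Loose red plastic reject tray, outside 86 (x) x 122 (y) mm, 35 mm high, walls and floor 5 mm thick: it takes one box standing, its 90 mm width along y, 0.7 kg. Origin at the centre of its underside, z up.
- mug: white cup, 76 mm across, 85 mm high; origin at the centre of its underside. Not to be moved.
- tape: yellow tape roll lying flat, 90 mm across, 25 mm high; origin at the centre of its underside. Not to be moved.
- driver: screwdriver lying on the table; origin near its middle. Not to be moved.

How it is judged (in metres and radians):
On the way:
1. a box has been tumbled over the step and stands on its blue end on the landing mat (((angle between box_a's own x axis and vertical above 2.85 rad and x of box_a in the frame of step between 0 and 0.11 m and height (world z) of box_a below 0.055 m) or (angle between box_b's own x axis and vertical above 2.85 rad and x of box_b in the frame of step between 0 and 0.11 m and height (world z) of box_b below 0.055 m) or (angle between box_c's own x axis and vertical above 2.85 rad and x of box_c in the frame of step between 0 and 0.11 m and height (world z) of box_c below 0.055 m))), for 0.2 s.
At the end, for the whole second after the job is handed in: Every 52 mm box that is there stands at rest on its blue end (within 14 degrees) in the gauge's channel, its centre 40 to 190 mm past the throat's exit; the 60 mm box, if there, stands at rest on its blue end in the red tray, and the tray sits level (x of box_a in the frame of gauge between 0.04 and 0.19 m and y of box_a in the frame of gauge between -0.02 and 0.02 m and angle between each of box_a, box_b, box_c's own x axis and vertical above 2.9 rad and linear speed of each of box_a, box_b, box_c below 0.02 m/s and height (world z) of each of box_a, box_b below 0.05 m and x of box_b in the frame of gauge between 0.04 and 0.19 m and y of box_b in the frame of gauge between -0.02 and 0.02 m and x of box_c in the frame of tray between -0.035 and 0.035 m and y of box_c in the frame of tray between -0.035 and 0.035 m and height (world z) of box_c below 0.065 m and angle between tray's own z axis and vertical below 0.1 rad); the robot touches nothing.
It fails at once if a box is lowered into the gauge's channel from above ((x of box_a in the frame of gauge between 0 and 0.22 m and y of box_a in the frame of gauge between -0.02 and 0.02 m and height (world z) of box_a between 0.054 and 0.08 m) or (x of box_b in the frame of gauge between 0 and 0.22 m and y of box_b in the frame of gauge between -0.02 and 0.02 m and height (world z) of box_b between 0.054 and 0.08 m) or (x of box_c in the frame of gauge between 0 and 0.22 m and y of box_c in the frame of gauge between -0.02 and 0.02 m and height (world z) of box_c between 0.054 and 0.08 m)).
It fails at once if the mug, tape roll or screwdriver is moved by more than 3 cm (distance of any of mug, tape, driver from where it was at the start of the episode above 0.03 m).
Of box_a, box_b, box_c only 2 to 3 are there at a start; the rules pass over those that are not, and their reading is None.
At some moment in a run one of tray may be knocked a few centimetres aside while the robot is not near it.
It also fails if it takes over 210 s, if anything falls off the work surface, if the arm or the gripper's body presses on something with over 40 N, if the wrist force passes 120 N, or if a joint passes its speed limit or range.

## Robot

A 6-joint arm with a two-finger parallel gripper is mounted at the origin on the work surface. World frame = base frame: x ahead of the robot, y to its left, z up, the work surface at z = 0. Lengths are in m, angles in degrees, forces in N, time in s.
With the tool pointing down it reaches from about 0.35 to 0.875 m from the base axis. Payload 4.2 kg.
Tool frame: the origin (TCP) lies between the finger pads; the fingertips stand 8 mm ahead of it and the grasp point (between the pads) lies 11 mm behind it; x points along the fingers, y is the direction in which the jaws open and shut, and the axes are right-handed (so a half turn about x gives the same grasp; the last joint's range is limited). The gripper opens to 87 mm and grips with 3 to 60 N. Pads are 19 mm wide; open, the fingers measure 117 mm over their backs; the gripper's body (75 mm by 190 mm) begins 51 mm behind the grasp point.
Start: joints at [91.593, 22.042, 0.453, 0, -68.411, -14.817], TCP at [0.143, 0.608, 0.231] pointing down, gripper open.
Joint ranges: [-179.83, 179.83], [-69.29, 118.12], [-61.27, 80.66], [-181.25, 117.63], [-171.15, -9.14], [-177.46, 177.46]. Speed limits (degrees/s): [159.86, 159.86, 180, 180, 180, 180].

## Interface

Orientations are given as a 3x3 rotation matrix whose columns are the frame's x, y, z axes.
In Python, from station import r gives the robot as it stands. The module is installed in compiled form; this text tells all that it offers.
- The arm moves only by the tool move_arm, never from a script. Its argument "increments" is one flat list of numbers, 7 for each row, row after row: the turn, a rotation vector about the tool's x, y, z in degrees, then the shift along the tool's x, y, z in m, then the finger opening in m, from 0 to 0.087. A call has 1 to 12 rows; each row is the pose to reach, as a shift and turn from the pose commanded when the call began, along the tool's axes at that moment; what a row does not reach only later rows make up. A row lasts 1/12 s, in which the tool goes at most 41.7 mm and 7.16 degrees, less where a joint would pass 70% of its speed; a pose out of reach is approached as far as the arm can. A call with a gripper value outside its range is refused whole. The fingers move at their own pace and stop on an object; the grip force is fixed at half the most. Time passes only in rows, so rows that repeat a pose let the fingers close. It gives the time, the measured TCP pose, the force and the opening at its end, in the units of the state.
- r.sense(): the state, without advancing time (a new reading comes with each control period).
- r.capture(name): name is "scene" or "top" or "wrist"; returns the picture (420x560x3 uint8, red, green, blue); there is no depth.
- r.calibration(name): a dict with "fx", "fy", "cx", "cy" (pixels), "D" ([k1, k2, p1, p2, k3] as OpenCV has them; the pictures are not rectified), "rvec" (rotation vector, rad) and "tvec" (3), from world to camera coordinates, as OpenCV has them; the wrist camera has in their place "tool_from_camera" (4x4, takes a point from camera to tool coordinates, whose origin is the TCP and whose axes are the tool frame's). Camera axes: x right, y down, z forward; pixel columns grow to the right and rows downward; lengths in m; the calibration is good to about 2 mm. A picture is of the moment at which its call begins: read the wrist's pose just before it. calibration takes no time and is no camera call.
- r.finish_job(): hands the job in, once; it reports no verdict.
The state is a dict: "time_s": time; "joints": joint angles; "joint_velocities": joint speeds; "effort": joint torques, N m; "tcp_pos": TCP position; "ee_rot": TCP orientation; "wrist_force": force on the tool from outside, world axes, zero at the start; "moment": the same for the moment, N m; "gripper_width": opening from 0.0 (shut) to 1.0 (fully open).
Only numpy, scipy, OpenCV 4.12 (cv2) and the standard library are available. Lean on these libraries where they do the work, as an engineer would, in place of code of your own. Each camera call takes 0.05 s, during which the arm holds its last target.

## Working session

There is one attempt and no reset: what is moved stays moved. The work goes in short steps, Python scripts to look and compute and a tool call to move; the robot and the scene stay as the last step left them, time stands still between calls to the robot, and variables do not carry over. Pictures are saved under pics/ and viewed, and the job is handed in when it is done.

Besides the shell and the picture viewer there is one more tool, called after "Request:" as name(argument=value, ...), one argument or row to a line, values as JSON. move_arm: Moves the arm, as the interface text tells. Its arguments: {"type":"object","properties":{"increments":{"type":"array","items":{"type":"number"}}},"required":["increments"]}

```bash
mkdir -p pics; ls
python3 - <<'E'
from station import r
import cv2
s=r.sense()
for k,v in s.items(): print(k,v)
for n in ("scene","top","wrist"):
    im=r.capture(n); cv2.imwrite(f"pics/{n}0.png",cv2.cvtColor(im,cv2.COLOR_RGB2BGR)); print(n,r.calibration(n))
E
```

```text
pics
time_s 0.0
joints [ 9.15935002e+01  2.20908832e+01  3.78558053e-01 -2.78734234e-02
 -6.84112616e+01 -1.48178613e+01]
joint_velocities [-0.07906991 -0.07675645  0.05564821 -0.0132105  -0.03217564  0.03137193]
effort [-1.03579252e-04 -3.90669036e+01  1.87406230e+01  4.22009781e+00
  1.09243928e-02 -1.93127357e-04]
tcp_pos [0.14281684 0.60785439 0.22945285]
ee_rot [[-3.92199633e-04 -2.28939086e-01 -9.73440672e-01]
 [-2.16869811e-03 -9.73438263e-01  2.28939393e-01]
 [-9.99997571e-01  2.20088889e-03 -1.14717634e-04]]
wrist_force [0.22007407 0.94172958 0.53956387]
moment [ 0.03073707 -0.00521771 -0.00370808]
gripper_width 1.0016215845375929
scene {'fx': 408.4539249179493, 'fy': 408.4539249179493, 'cx': 281.11796413470927, 'cy': 206.48568204912647, 'D': array([-0.07914166,  0.        ,  0.        ,  0.        ,  0.        ]), 'rvec': array([ 2.2527167 ,  0.7857861 , -0.33276286]), 'tvec': array([-0.47088522, -0.21029923,  1.29517287])}
top {'fx': 385.38901381083787, 'fy': 385.38901381083787, 'cx': 283.14044021160964, 'cy': 212.81927973666225, 'D': array([-0.00703662,  0.        ,  0.        ,  0.        ,  0.        ]), 'rvec': array([ 2.13876755, -2.14195741,  0.16485914]), 'tvec': array([-0.01812456,  0.61283084,  1.0802764 ])}
wrist {'fx': 376.4358875828698, 'fy': 376.4358875828698, 'cx': 278.0828416104371, 'cy': 210.6914328056711, 'D': array([-0.09495721,  0.        ,  0.        ,  0.        ,  0.        ]), 'tool_from_camera': array([[ 1.16369810e-03, -2.56719988e-01,  9.66485123e-01,
        -1.55663813e-01],
       [ 9.99998807e-01,  1.28074882e-03, -8.63854878e-04,
         1.10822540e-03],
       [-1.01605587e-03,  9.66484975e-01,  2.56721172e-01,
        -6.89417518e-02],
       [ 0.00000000e+00,  0.00000000e+00,  0.00000000e+00,
         1.00000000e+00]])}
```

View pics/scene0.png

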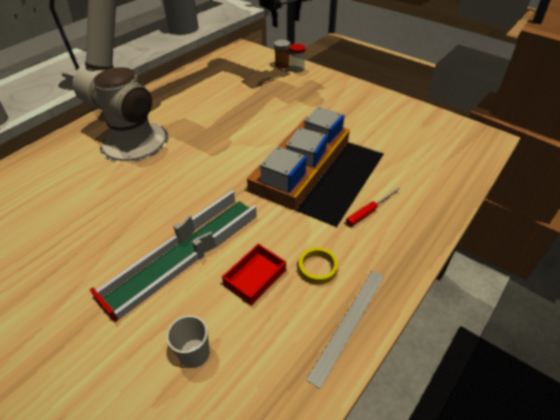

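View pics/top0.png

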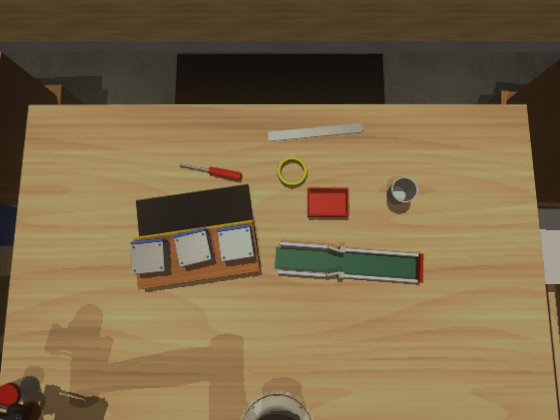

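View pics/wrist0.png

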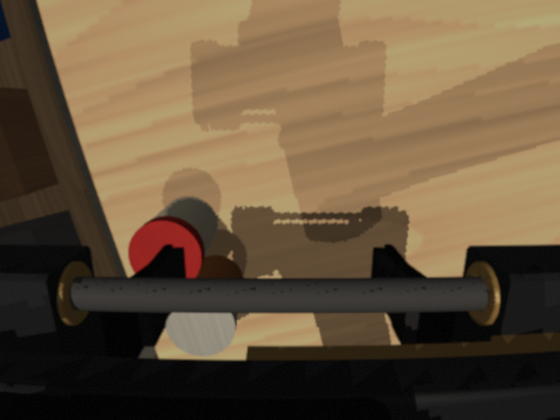

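The top view shows three boxes on the deck at about (148,257), (192,249) and (236,244). The gauge has its infeed on the left (275,258) and its red stop at (421,267). The tray is at (328,202), the tape at (292,171), the mug at (402,190) and the driver at (212,171). Next I'll build helpers and enlarge the view.

```bash
cat > h.py <<'E'
import numpy as np, cv2
from station import r
from scipy.spatial.transform import Rotation as R
def ray(name,px,pose=None):
    c=r.calibration(name); K=np.array([[c['fx'],0,c['cx']],[0,c['fy'],c['cy']],[0,0,1]])
    p=cv2.undistortPoints(np.array(px,float).reshape(-1,1,2),K,np.array(c['D'])).reshape(-1,2)
    d=np.c_[p,np.ones(len(p))]
    if name=='wrist':
        s=pose or r.sense(); T=np.array(c['tool_from_camera']); Rt=np.array(s['ee_rot'])
        Rw=Rt@T[:3,:3]; o=Rt@T[:3,3]+np.array(s['tcp_pos'])
        return o,d@Rw.T
    Rm=cv2.Rodrigues(np.array(c['rvec']))[0]
    return -Rm.T@np.array(c['tvec']), d@Rm
def plane(name,px,z,pose=None):
    o,d=ray(name,px,pose); t=(z-o[2])/d[:,2]
    return o+d*t[:,None]
def proj(name,P):
    c=r.calibration(name); K=np.array([[c['fx'],0,c['cx']],[0,c['fy'],c['cy']],[0,0,1]])
    return cv2.projectPoints(np.array(P,float).reshape(-1,1,3),np.array(c['rvec']),np.array(c['tvec']),K,np.array(c['D']))[0].reshape(-1,2)
def snap(name,fn=None,crop=None,k=1):
    im=r.capture(name)
    if fn:
        b=cv2.cvtColor(im,cv2.COLOR_RGB2BGR)
        if crop: x0,y0,x1,y1=crop; b=b[y0:y1,x0:x1]
        if k!=1: b=cv2.resize(b,None,fx=k,fy=k,interpolation=cv2.INTER_CUBIC)
        cv2.imwrite('pics/'+fn,b)
    return im
def go(pos,R_t=None):
    """print turn (tool rotvec deg) and shift (tool) from measured pose to target"""
    s=r.sense(); Rm=np.array(s['ee_rot']); p=np.array(s['tcp_pos'])
    R_t=Rm if R_t is None else R_t
    rv=R.from_matrix(Rm.T@R_t).as_rotvec(degrees=True); sh=Rm.T@(np.array(pos)-p)
    print('turn',rv.round(2),'shift',sh.round(4),'from',p.round(4)); return rv,sh
def down(yaw):
    """tool down, tool y at angle yaw(deg) from world x"""
    a=np.radians(yaw); y=np.array([np.cos(a),np.sin(a),0]); x=np.array([0,0,-1.]); return np.c_[x,y,np.cross(x,y)]
E
python3 - <<'E'
import cv2
b=cv2.imread('pics/top0.png')
cv2.imwrite('pics/top0_l.png',cv2.resize(b[170:300,120:270],None,fx=5,fy=4.6,interpolation=cv2.INTER_CUBIC)) if 0 else None
cv2.imwrite('pics/top0_l.png',cv2.resize(b[175:295,115:275],None,fx=5,fy=5,interpolation=cv2.INTER_CUBIC))
cv2.imwrite('pics/top0_r.png',cv2.resize(b[155:295,265:435],None,fx=4,fy=4,interpolation=cv2.INTER_CUBIC))
b=cv2.imread('pics/scene0.png')
cv2.imwrite('pics/scene0_s.png',cv2.resize(b[95:225,235:395],None,fx=5,fy=4.6,interpolation=cv2.INTER_CUBIC)) if 0 else cv2.imwrite('pics/scene0_s.png',cv2.resize(b[100:220,235:395],None,fx=5,fy=5,interpolation=cv2.INTER_CUBIC))
E
```

```text
(no output)
```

View pics/top0_l.png

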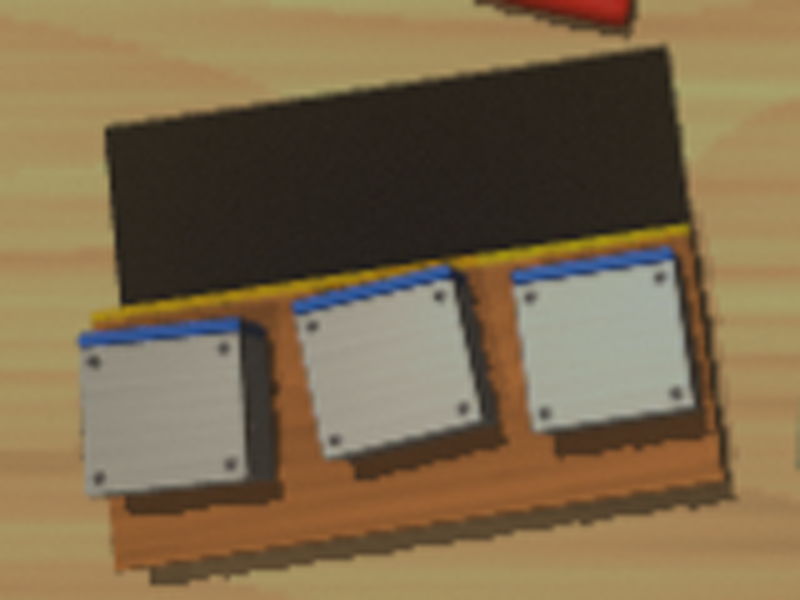

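View pics/top0_r.png

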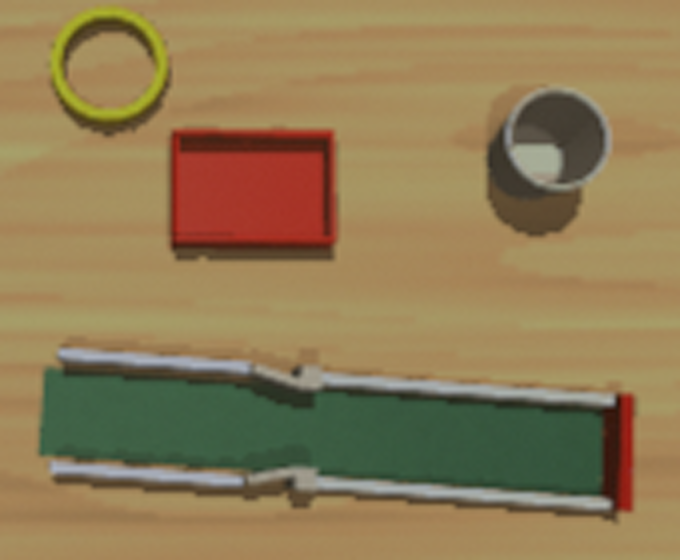

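View pics/scene0_s.png

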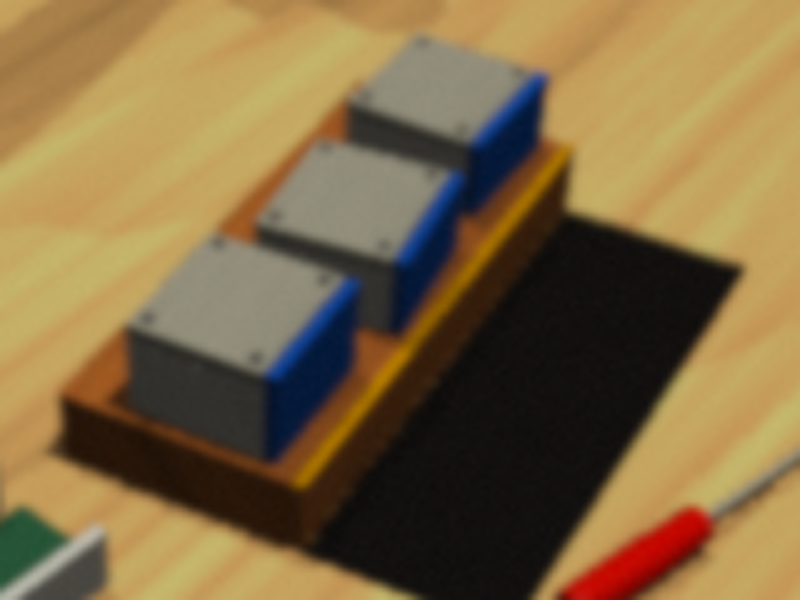

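Run:
```python
from h import *
np.set_printoptions(suppress=True,precision=4)
L=lambda pts: np.array(pts)/5+[115,175]-0.4
Rr=lambda pts: np.array(pts)/4+[265,155]-0.4
e=plane('top',L([(92,312),(690,227)]),.048)
print('edge ends',e,'len',np.linalg.norm(e[0]-e[1]))
m=plane('top',L([(107,128),(665,47),(690,225)]),0); print('mat',m)
d=e[0]-e[1]; d/=np.linalg.norm(d); yaw=np.degrees(np.arctan2(-d[0],d[1])); print('step yaw',yaw, 'mid',e.mean(0))
dm=m[0]-m[1]; print('mat yaw',np.degrees(np.arctan2(-dm[0],dm[1])))
sx=np.array([d[1],-d[0],0])
o=e.mean(0)
for n,b in dict(L=[(80,337),(240,320),(88,495),(247,482)],M=[(293,303),(453,265),(325,460),(487,420)],R=[(513,275),(673,250),(535,432),(695,407)]).items():
    for h in (.1,.108):
        p=plane('top',L(b),h); c=p.mean(0)
        print(n,h,'c',c,'w',np.linalg.norm(p[0]-p[1]),np.linalg.norm(p[2]-p[3]),'len',np.linalg.norm(p[0]-p[2]),'step xy',(c-o)@sx,(c-o)@d, 'yaw',np.degrees(np.arctan2(*( (p[:2].mean(0)-p[2:].mean(0))[[1,0]]))))
a=plane('top',Rr([(60,363),(52,462),(240,372),(240,476)]),.04);print('infeed guides',a)
c=plane('top',Rr([(613,406),(608,498),(330,390),(330,481)]),.025);print('chan',c)
t=plane('top',Rr([(300,390),(300,468),(320,390),(320,468)]),.055);print('throat',t)
A=(a[0]+a[1])/2;C=(c[0]+c[1])/2;print('axis yaw',np.degrees(np.arctan2(C[1]-A[1],C[0]-A[0])),np.linalg.norm(C-A)-.41)
for q in (a,c): print(np.linalg.norm(q[0]-q[1]))
for q in (a,c):
  for i in(0,1): print('guide yaw',np.degrees(np.arctan2(*(abs(1)*(q[2+i]-q[i]) if q is a else q[i]-q[2+i])[[1,0]])))
im=r.capture('top');hsv=cv2.cvtColor(im,cv2.COLOR_RGB2HSV)
mk=cv2.inRange(hsv,(0,150,60),(8,255,255))|cv2.inRange(hsv,(172,150,60),(180,255,255))
for ct in cv2.findContours(mk,0,1)[0]:
    if cv2.contourArea(ct)>60: 
        rc=cv2.minAreaRect(ct); print('red',rc); 
        if cv2.contourArea(ct)>600: print('tray',plane('top',[rc[0]],.03), plane('top',cv2.boxPoints(rc),.035))
        else: print(plane('top',[rc[0]],.01))
```

```text
edge ends [[0.5424 0.4167 0.048 ]
 [0.5917 0.0701 0.048 ]] len 0.3500607089581159
mat [[0.6602 0.4329 0.    ]
 [0.7105 0.0906 0.    ]
 [0.5995 0.074  0.    ]]
step yaw 8.088593283721227 mid [0.567  0.2434 0.048 ]
mat yaw 8.359937736373421
L 0.1 c [0.4847 0.3537 0.1   ] w 0.08855512422198644 0.08681274791982374 len 0.08671189446012015 step xy -0.06597624426710658 0.1208355055187492 yaw 5.6861813455360934
L 0.108 c [0.4844 0.3509 0.108 ] w 0.08788793579321426 0.08615868683198841 len 0.08605859321833441 step xy -0.06671432705830353 0.11809557090293486 yaw 5.686181345536172
M 0.1 c [0.5101 0.2305 0.1   ] w 0.09044835967407654 0.09061609819967614 len 0.08862787837397937 step xy -0.058212892030705524 -0.004682570938907859 yaw 13.85590345422364
M 0.108 c [0.5095 0.2287 0.108 ] w 0.08976690730747258 0.0899333820642693 len 0.08796014180382301 step xy -0.05900946515576098 -0.006476832348907822 yaw 13.855903454223622
R 0.1 c [0.5215 0.1126 0.1   ] w 0.08959632423554464 0.08848285559367133 len 0.0875613866782612 step xy -0.06351630974184695 -0.12305057509777534 yaw 8.961649726309767
R 0.108 c [0
[... 460 characters left out ...]
.4976 -0.1947  0.055 ]
 [ 0.4424 -0.1933  0.055 ]]
axis yaw -94.07233141070738 -0.0037629632292889292
0.0714349225858389
0.06695560413951994
guide yaw -92.94772056424884
guide yaw -94.29957926358723
guide yaw -93.33244667334115
guide yaw -93.57283374475882
red ((8.5, 394.0), (22.0, 17.0), 90.0)
[[0.1002 0.7601 0.01  ]]
red ((420.5, 268.0), (28.0, 3.0), 90.0)
[[ 0.4527 -0.4254  0.01  ]]
red ((328.0, 201.5), (29.0, 40.0), 90.0)
tray [[ 0.6495 -0.153   0.03  ]] [[ 0.6928 -0.0935  0.035 ]
 [ 0.6926 -0.2131  0.035 ]
 [ 0.6049 -0.2107  0.035 ]
 [ 0.6051 -0.0925  0.035 ]]
red ((224.43170166015625, 172.9853515625), (32.546852111816406, 7.752577304840088), 12.094757080078125)
[[0.743  0.1614 0.01  ]]
```

```bash
cat >> h.py <<'E'
def fr(o,yaw):
    a=np.radians(yaw); x=np.array([np.cos(a),np.sin(a)]); y=np.array([-np.sin(a),np.cos(a)]); o=np.array(o)
    return lambda u,v,z: np.r_[o+u*x+v*y,z]
step=fr([.567,.2434],8.1); gauge=fr([.469,-.195],-93.9)
def loc(o,yaw,p):
    a=np.radians(yaw); d=np.array(p)[:2]-np.array(o); return np.array([d@[np.cos(a),np.sin(a)],d@[-np.sin(a),np.cos(a)]])
def sloc(p): return loc([.567,.2434],8.1,p)
def gloc(p): return loc([.469,-.195],-93.9,p)
E
python3 - <<'E'
from h import *
go(step(-.137,.119,.16),down(-81.9))
E
```

```text
turn [-2.133e+01  1.000e-02 -7.000e-02] shift [ 0.0702  0.1968 -0.3254] from [0.1429 0.6081 0.2299]
```

Request:
move_arm(
  increments=[-21.3, 0, 0, 0.07, 0.197, -0.325, 0, -21.3, 0, 0, 0.07, 0.197, -0.325, 0, -21.3, 0, 0, 0.07, 0.197, -0.325, 0, -21.3, 0, 0, 0.07, 0.197, -0.325, 0, -21.3, 0, 0, 0.07, 0.197, -0.325, 0, -21.3, 0, 0, 0.07, 0.197, -0.325, 0, -21.3, 0, 0, 0.07, 0.197, -0.325, 0, -21.3, 0, 0, 0.07, 0.197, -0.325, 0, -21.3, 0, 0, 0.07, 0.197, -0.325, 0, -21.3, 0, 0, 0.07, 0.197, -0.325, 0, -21.3, 0, 0, 0.07, 0.197, -0.325, 0, -21.3, 0, 0, 0.07, 0.197, -0.325, 0],
)

```text
time_s: 1.2
tcp_pos: [0.4146, 0.3419, 0.1604]
ee_rot: [[-0.0, 0.139, -0.99], [-0.0, -0.99, -0.139], [-1.0, 0.0, 0.0]]
wrist_force: [-0.8, 0.0, -0.4]
gripper_width: 0.174
```

Run:
```python
from h import *
s=r.sense(); print(s['time_s'],s['joints'].round(1),s['gripper_width'],s['wrist_force'],sloc(s['tcp_pos']))
go(step(-.137,.119,.074),down(-81.9))
snap('wrist','w1.png')
```

```text
1.2 [ 56.8  17.2 -17.7  -0.  -55.1  41.2] 0.17375024473816741 [-0.82921893  0.03107206 -0.39447405] [-0.13698688  0.11902737]
turn [-0.12  0.01 -0.01] shift [ 0.0864  0.     -0.    ] from [0.4146 0.3419 0.1604]
```

View pics/w1.png

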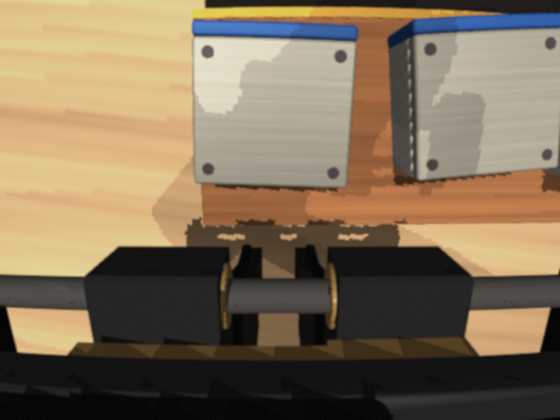

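Request:
move_arm(
  increments=[0, 0, 0, 0.04, 0, 0, 0, 0, 0, 0, 0.08, 0, 0, 0, 0, 0, 0, 0.086, 0, 0, 0, 0, 0, 0, 0.086, 0, -0.005, 0, 0, 0, 0, 0.086, 0, -0.01, 0, 0, 0, 0, 0.086, 0, -0.0133, 0, 0, 0, 0, 0.086, 0, -0.0167, 0, 0, 0, 0, 0.086, 0, -0.02, 0, 0, 0, 0, 0.086, 0, -0.0233, 0, 0, 0, 0, 0.086, 0, -0.0267, 0, 0, 0, 0, 0.086, 0, -0.03, 0, 0, 0, 0, 0.086, 0, -0.0333, 0],
)

```text
time_s: 2.25
tcp_pos: [0.4474, 0.3468, 0.0748]
ee_rot: [[-0.0, 0.14, -0.99], [-0.0, -0.99, -0.14], [-1.0, 0.0, 0.0]]
wrist_force: [-4.6, 0.2, 2.4]
gripper_width: 0.009
```

Request:
move_arm(
  increments=[0, 0, 0, 0, 0, -0.0033, 0, 0, 0, 0, 0, 0, -0.0067, 0, 0, 0, 0, 0, 0, -0.01, 0, 0, 0, 0, 0, 0, -0.0133, 0, 0, 0, 0, 0, 0, -0.0167, 0, 0, 0, 0, 0, 0, -0.02, 0, 0, 0, 0, 0, 0, -0.0233, 0, 0, 0, 0, 0, 0, -0.0267, 0, 0, 0, 0, 0, 0, -0.03, 0, 0, 0, 0, 0, 0, -0.0333, 0, 0, 0, 0, 0, 0, -0.0367, 0, 0, 0, 0, 0, 0, -0.04, 0],
)

```text
time_s: 3.25
tcp_pos: [0.4872, 0.3526, 0.0745]
ee_rot: [[0.0, 0.14, -0.99], [-0.0, -0.99, -0.14], [-1.0, 0.0, 0.0]]
wrist_force: [-3.4, -0.5, 1.9]
gripper_width: 0.004
```

Run:
```python
from h import *
s=r.sense(); print(s['time_s'],s['gripper_width'],s['wrist_force'],sloc(s['tcp_pos']),s['tcp_pos'])
snap('wrist','w2.png');snap('scene','s2.png',(235,100,395,220),5)
```

```text
3.25 0.0042425256290412935 [-3.38404868 -0.47033161  1.89279342] [-0.06363876  0.11939177] [0.48717368 0.3526339  0.07450115]
```

View pics/w2.png

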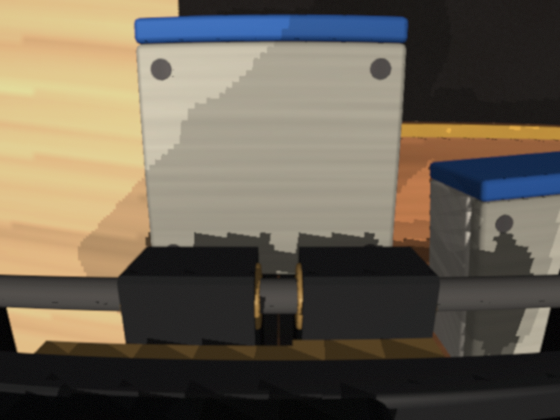

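View pics/s2.png

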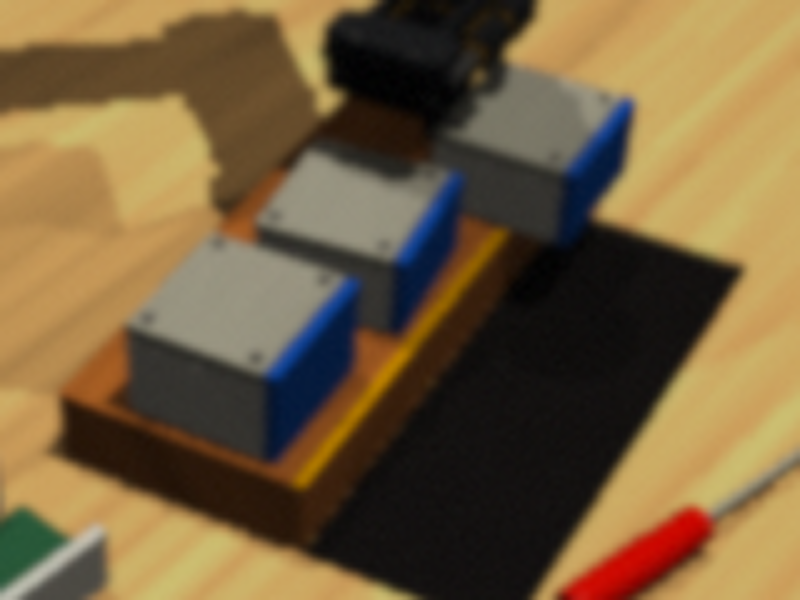

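Request:
move_arm(
  increments=[0, 0, 0, 0, 0, -0.0033, 0, 0, 0, 0, 0, 0, -0.0067, 0, 0, 0, 0, 0, 0, -0.01, 0, 0, 0, 0, 0, 0, -0.0133, 0, 0, 0, 0, 0, 0, -0.0167, 0, 0, 0, 0, 0, 0, -0.0167, 0, 0, 0, 0, 0, 0, -0.0167, 0, 0, 0, 0, 0, 0, -0.0167, 0, 0, 0, 0, 0, 0, -0.0167, 0, 0, 0, 0, 0, 0, -0.0167, 0],
)

```text
time_s: 4.18
tcp_pos: [0.5036, 0.355, 0.0745]
ee_rot: [[0.0, 0.141, -0.99], [0.0, -0.99, -0.141], [-1.0, -0.0, -0.001]]
wrist_force: [-0.2, -0.2, -0.2]
gripper_width: 0.006
```

Run:
```python
from h import *
s=r.sense(); print(s['time_s'],s['gripper_width'],s['wrist_force'],sloc(s['tcp_pos']),s['tcp_pos'])
snap('scene','s3.png',(235,100,395,220),5)
```

```text
4.1833 0.006419803972867747 [-0.1902477  -0.18425921 -0.19636626] [-0.04704853  0.11946553] [0.503588   0.35504451 0.07449708]
```

View pics/s3.png

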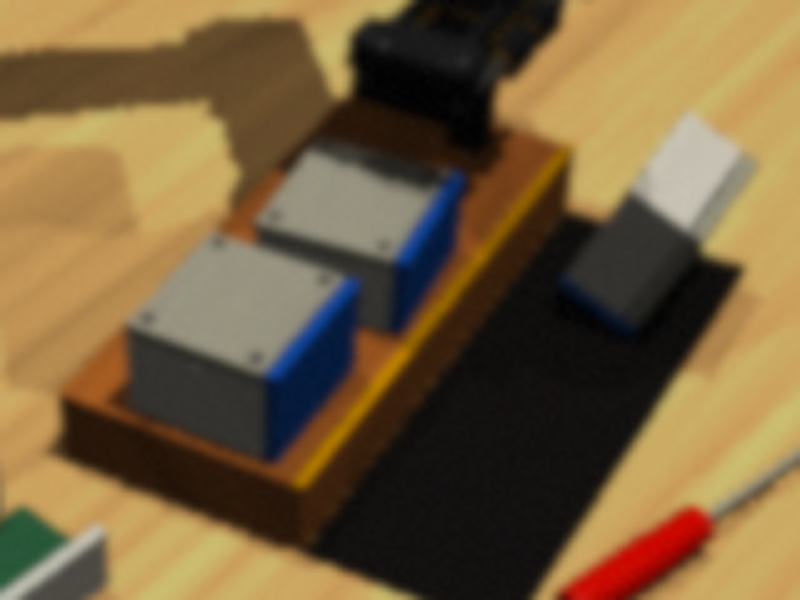

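Run:
```python
from h import *
s=r.sense(); print(s['time_s'],s['gripper_width'],s['wrist_force'],sloc(s['tcp_pos']),s['tcp_pos'])
snap('top','t4.png',(115,175,275,295),5);snap('scene','s4.png',(235,100,395,220),5);
```

```text
4.2333 0.006192002711671351 [ 0.031076    0.33995195 -0.99284186] [-0.04711338  0.11943149] [0.5035286  0.35500167 0.07452379]
```

View pics/s4.png

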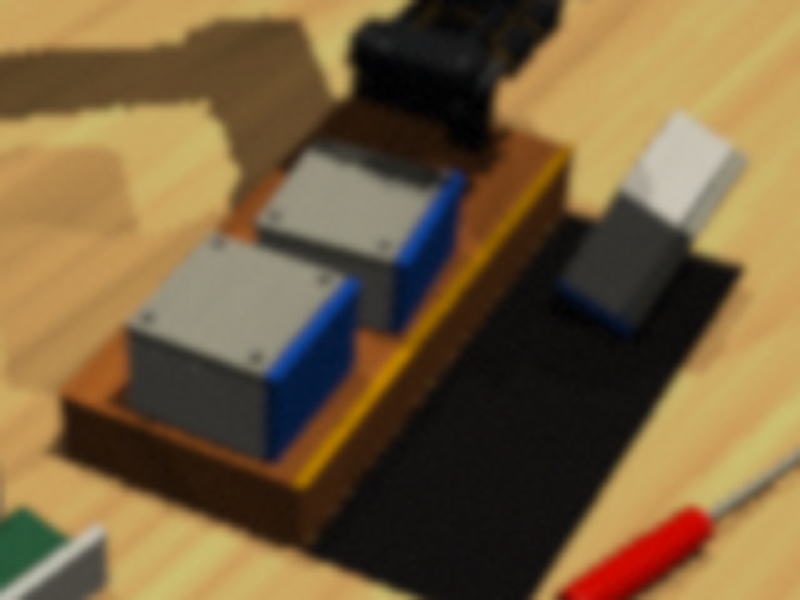

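View pics/t4.png

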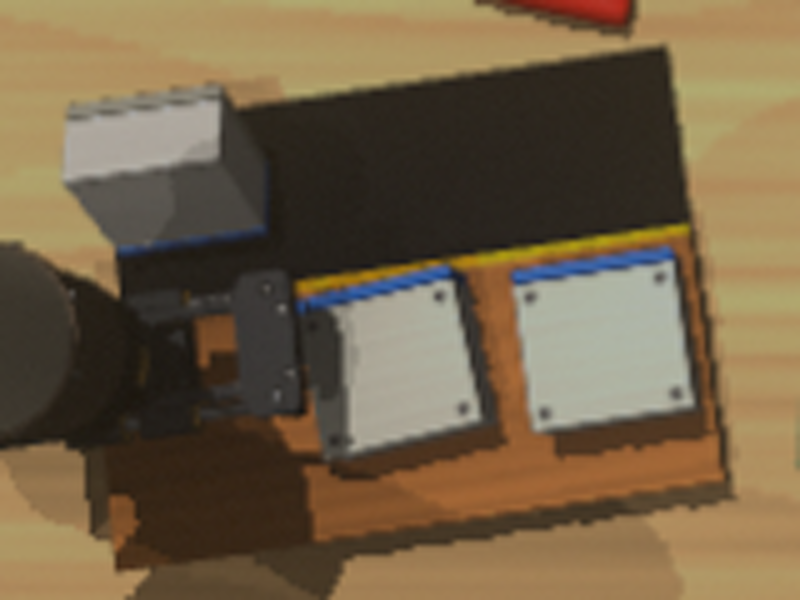

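Request:
move_arm(
  increments=[0, 0, 0, -0.04, 0, 0, 0, 0, 0, 0, -0.065, 0, 0.01, 0, 0, 0, 0, -0.065, 0.035, 0.03, 0, 0, 0, 0, -0.065, 0.065, 0.055, 0, 0, 0, 0, -0.065, 0.095, 0.08, 0, 0, 0, 0, -0.065, 0.124, 0.083, 0, 0, 0, 0, -0.04, 0.124, 0.083, 0, 0, 0, 0, 0, 0.124, 0.083, 0, 0, 0, 0, 0, 0.124, 0.083, 0, 0, 0, 0, 0, 0.124, 0.08, 0, 0, 0, 0, 0, 0.124, 0.0767, 0, 0, 0, 0, 0, 0.124, 0.0733, 0],
)

```text
time_s: 5.33
tcp_pos: [0.4499, 0.2233, 0.0765]
ee_rot: [[0.003, 0.142, -0.99], [0.002, -0.99, -0.142], [-1.0, -0.002, -0.004]]
wrist_force: [0.2, 0.7, 0.5]
gripper_width: 0.004
```

Run:
```python
from h import *
s=r.sense(); print(s['time_s'],s['gripper_width'],s['wrist_force'],sloc(s['tcp_pos']),s['tcp_pos'])
snap('scene','s5.png',(235,100,395,220),5);snap('wrist','w5.png')
```

```text
5.3333 0.00363890858694292 [0.16493276 0.65843388 0.54614555] [-0.11876234 -0.0033849 ] [0.44989941 0.22331511 0.0764989 ]
```

View pics/s5.png

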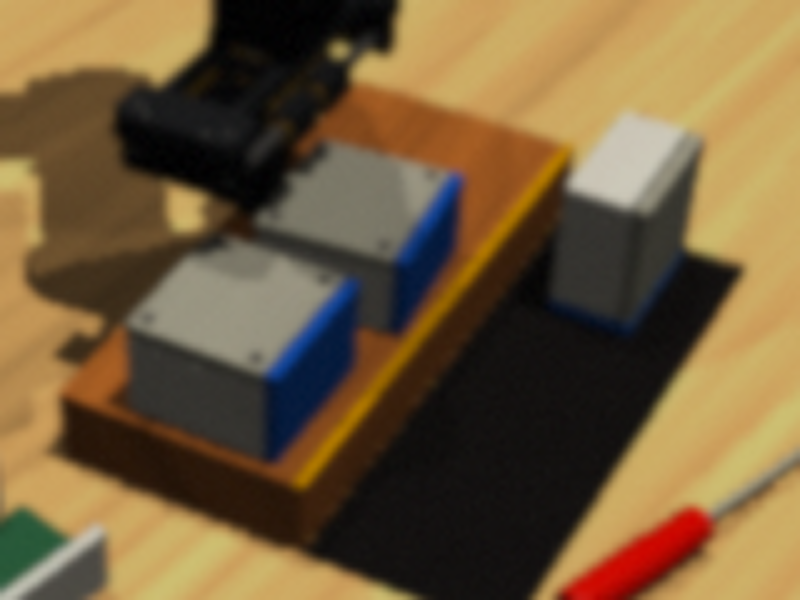

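View pics/w5.png

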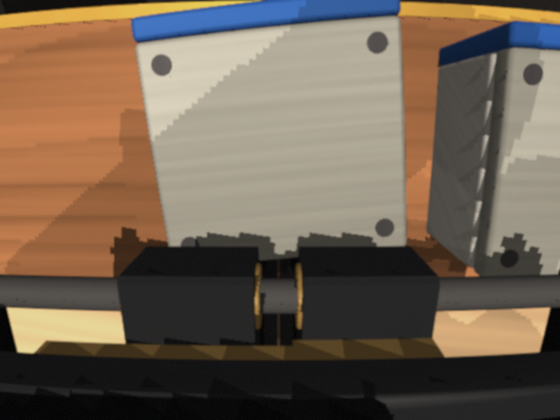

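Request:
move_arm(
  increments=[0, 0, 0, 0, 0, -0.0033, 0, 0, 0, 0, 0, 0, -0.0067, 0, 0, 0, 0, 0, 0, -0.01, 0, 0, 0, 0, 0, 0, -0.0133, 0, 0, 0, 0, 0, 0, -0.0167, 0, 0, 0, 0, 0, 0, -0.02, 0, 0, 0, 0, 0, 0, -0.0233, 0, 0, 0, 0, 0, 0, -0.0267, 0, 0, 0, 0, 0, 0, -0.03, 0, 0, 0, 0, 0, 0, -0.0333, 0, 0, 0, 0, 0, 0, -0.0367, 0, 0, 0, 0, 0, 0, -0.04, 0],
)

```text
time_s: 6.43
tcp_pos: [0.4881, 0.2275, 0.0745]
ee_rot: [[-0.0, 0.14, -0.99], [-0.0, -0.99, -0.14], [-1.0, -0.0, 0.0]]
wrist_force: [-3.9, 0.1, 3.2]
gripper_width: 0.009
```

Run:
```python
from h import *
s=r.sense(); print(s['time_s'],s['gripper_width'],s['wrist_force'],sloc(s['tcp_pos']),s['tcp_pos'])
snap('wrist','w6.png')
```

```text
6.4333 0.009249858475810061 [-3.94055846  0.10311313  3.24469076] [-0.08030629 -0.00460015] [0.48814304 0.22753048 0.07453679]
```

View pics/w6.png

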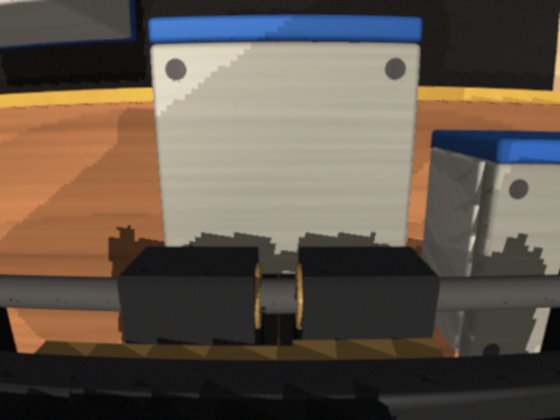

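Request:
move_arm(
  increments=[0, 0, 0, 0, 0, -0.0033, 0, 0, 0, 0, 0, 0, -0.0067, 0, 0, 0, 0, 0, 0, -0.01, 0, 0, 0, 0, 0, 0, -0.0133, 0, 0, 0, 0, 0, 0, -0.0167, 0, 0, 0, 0, 0, 0, -0.02, 0, 0, 0, 0, 0, 0, -0.0233, 0, 0, 0, 0, 0, 0, -0.0267, 0, 0, 0, 0, 0, 0, -0.03, 0, 0, 0, 0, 0, 0, -0.0333, 0, 0, 0, 0, 0, 0, -0.0333, 0, 0, 0, 0, 0, 0, -0.0333, 0],
)

```text
time_s: 7.48
tcp_pos: [0.5222, 0.2329, 0.0748]
ee_rot: [[0.003, 0.141, -0.99], [0.002, -0.99, -0.141], [-1.0, -0.001, -0.003]]
wrist_force: [-0.0, 0.3, 1.1]
gripper_width: 0.009
```

Run:
```python
from h import *
s=r.sense(); print(s['time_s'],s['gripper_width'],s['wrist_force'],sloc(s['tcp_pos']),s['tcp_pos'])
snap('scene','s7.png',(235,100,395,220),5)
```

```text
7.4833 0.009086024171457416 [-0.04921987  0.26968061  1.07511382] [-0.04586195 -0.00408638] [0.52217136 0.23289238 0.07479066]
```

View pics/s7.png

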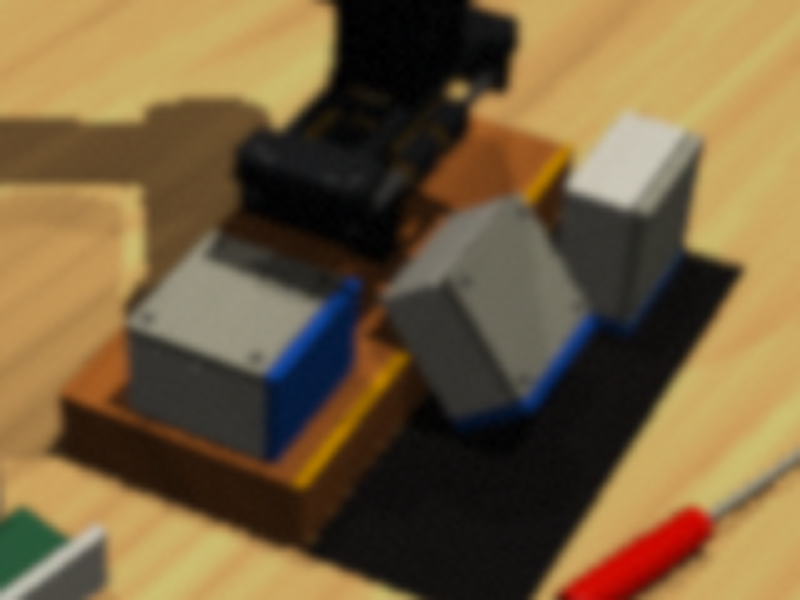

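Request:
move_arm(
  increments=[0, 0, 0, 0, 0, 0, 0, 0, 0, 0, -0.04, 0, 0, 0, 0, 0, 0, -0.065, 0, 0.01, 0, 0, 0, 0, -0.065, 0.035, 0.03, 0, 0, 0, 0, -0.065, 0.065, 0.055, 0, 0, 0, 0, -0.065, 0.095, 0.08, 0, 0, 0, 0, -0.065, 0.119, 0.082, 0, 0, 0, 0, -0.04, 0.119, 0.082, 0, 0, 0, 0, 0, 0.119, 0.082, 0, 0, 0, 0, 0, 0.119, 0.082, 0, 0, 0, 0, 0, 0.119, 0.082, 0],
)

```text
time_s: 8.45
tcp_pos: [0.4555, 0.1021, 0.0736]
ee_rot: [[-0.004, 0.141, -0.99], [-0.003, -0.99, -0.141], [-1.0, 0.002, 0.004]]
wrist_force: [0.3, -0.0, 0.9]
gripper_width: 0.007
```

Run:
```python
from h import *
s=r.sense(); print(s['time_s'],s['gripper_width'],s['wrist_force'],sloc(s['tcp_pos']),s['tcp_pos'])
snap('scene','s8.png',(235,100,395,220),5);snap('wrist','w8.png')
```

```text
8.45 0.00654757655728377 [ 0.32002027 -0.02487572  0.89299732] [-0.13032137 -0.12416808] [0.4554742  0.10210822 0.07362676]
```

View pics/s8.png

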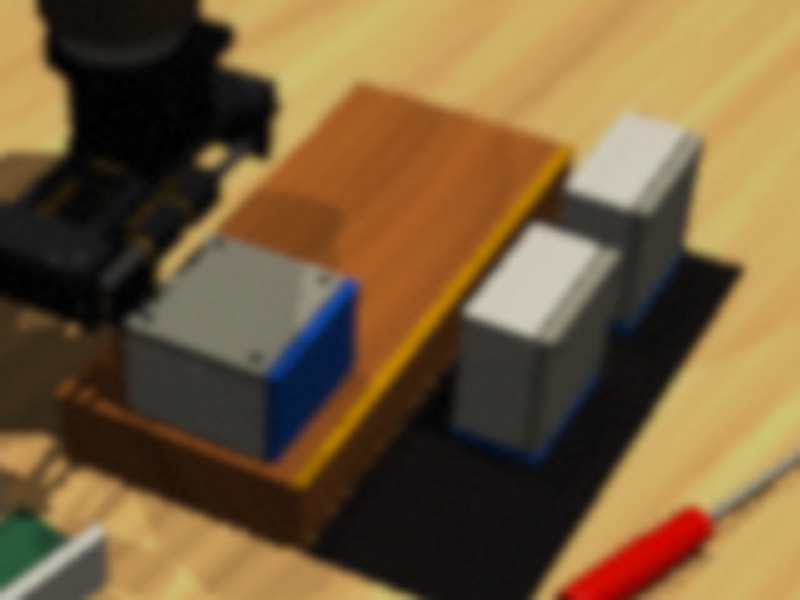

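View pics/w8.png

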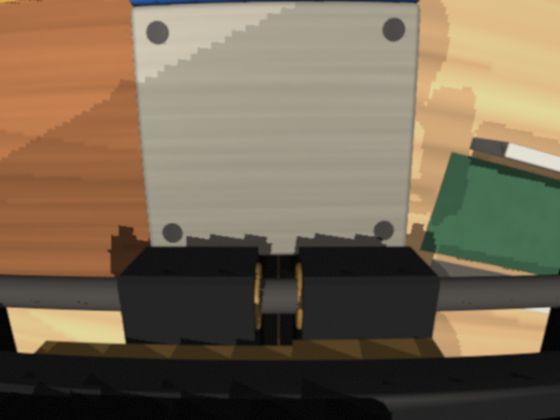

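Request:
move_arm(
  increments=[0, 0, 0, 0, 0, -0.006, 0, 0, 0, 0, 0, 0, -0.0093, 0, 0, 0, 0, 0, 0, -0.0127, 0, 0, 0, 0, 0, 0, -0.016, 0, 0, 0, 0, 0, 0, -0.0193, 0, 0, 0, 0, 0, 0, -0.0227, 0, 0, 0, 0, 0, 0, -0.026, 0, 0, 0, 0, 0, 0, -0.0293, 0, 0, 0, 0, 0, 0, -0.0327, 0, 0, 0, 0, 0, 0, -0.036, 0, 0, 0, 0, 0, 0, -0.0393, 0, 0, 0, 0, 0, 0, -0.0427, 0],
)

```text
time_s: 9.55
tcp_pos: [0.4989, 0.1088, 0.0745]
ee_rot: [[-0.0, 0.14, -0.99], [-0.0, -0.99, -0.14], [-1.0, 0.0, 0.0]]
wrist_force: [-3.7, -1.2, 2.3]
gripper_width: 0.001
```

Request:
move_arm(
  increments=[0, 0, 0, 0, 0, -0.0033, 0, 0, 0, 0, 0, 0, -0.0067, 0, 0, 0, 0, 0, 0, -0.01, 0, 0, 0, 0, 0, 0, -0.0133, 0, 0, 0, 0, 0, 0, -0.0167, 0, 0, 0, 0, 0, 0, -0.02, 0, 0, 0, 0, 0, 0, -0.0233, 0, 0, 0, 0, 0, 0, -0.0267, 0, 0, 0, 0, 0, 0, -0.03, 0, 0, 0, 0, 0, 0, -0.0333, 0, 0, 0, 0, 0, 0, -0.0367, 0, 0, 0, 0, 0, 0, -0.0393, 0],
)

```text
time_s: 10.55
tcp_pos: [0.5378, 0.1144, 0.0746]
ee_rot: [[-0.0, 0.141, -0.99], [-0.0, -0.99, -0.141], [-1.0, 0.0, 0.0]]
wrist_force: [-4.4, -0.6, 3.1]
gripper_width: 0.002
```

Run:
```python
from h import *
s=r.sense(); print(s['time_s'],s['gripper_width'],s['wrist_force'],sloc(s['tcp_pos']),s['tcp_pos'])
snap('scene','s9.png',(235,100,395,220),5)
```

```text
10.55 0.001763983500693415 [-4.40376264 -0.57155405  3.05373207] [-0.04703947 -0.12362316] [0.53784847 0.11438223 0.07461811]
```

View pics/s9.png

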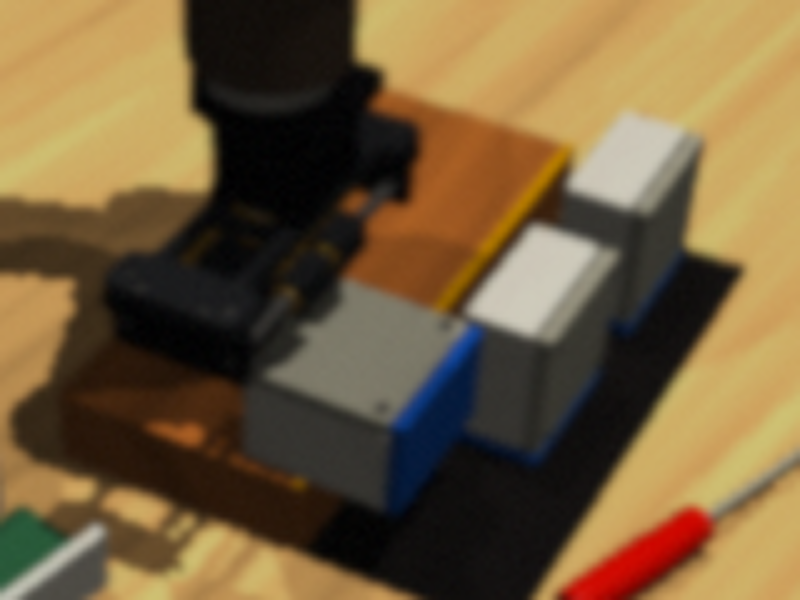

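Request:
move_arm(
  increments=[0, 0, 0, 0, 0, -0.0033, 0, 0, 0, 0, 0, 0, -0.0067, 0, 0, 0, 0, 0, 0, -0.0067, 0, 0, 0, 0, 0, 0, -0.0067, 0, 0, 0, 0, 0, 0, -0.0067, 0],
)

```text
time_s: 11.02
tcp_pos: [0.5443, 0.1154, 0.0745]
ee_rot: [[0.0, 0.14, -0.99], [0.0, -0.99, -0.14], [-1.0, -0.0, -0.0]]
wrist_force: [-0.0, -0.7, -0.0]
gripper_width: 0.001
```

Run:
```python
from h import *
s=r.sense(); print(s['time_s'],s['gripper_width'],s['wrist_force'],sloc(s['tcp_pos']),s['tcp_pos'])
snap('scene','s10.png',(235,100,395,220),5)
```

```text
11.0167 0.0006227294674372924 [-0.03416603 -0.68737943 -0.03090791] [-0.04047929 -0.12356291] [0.54433471 0.11536621 0.07450648]
```

View pics/s10.png

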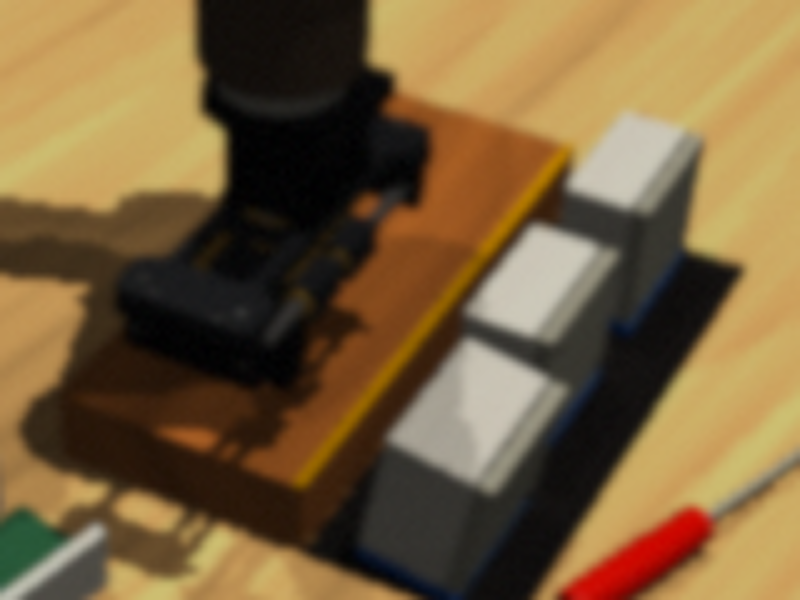

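Request:
move_arm(
  increments=[0, 0, 0, -0.04, 0, 0, 0, 0, 0, 0, -0.08, 0, 0, 0, 90, 0, 0, -0.12, 0, 0.06, 0.087, 90, 0, 0, -0.12, 0, 0.06, 0.087, 90, 0, 0, -0.12, 0, 0.06, 0.087, 90, 0, 0, -0.12, 0, 0.06, 0.087, 90, 0, 0, -0.12, 0, 0.06, 0.087, 90, 0, 0, -0.12, 0, 0.06, 0.087, 90, 0, 0, -0.12, 0, 0.06, 0.087, 90, 0, 0, -0.12, 0, 0.06, 0.087, 90, 0, 0, -0.12, 0, 0.06, 0.087, 90, 0, 0, -0.12, 0, 0.06, 0.087],
)

```text
time_s: 12.07
tcp_pos: [0.4846, 0.1068, 0.1946]
ee_rot: [[0.0, -0.898, -0.44], [0.0, -0.44, 0.898], [-1.0, -0.0, 0.0]]
wrist_force: [-0.2, -0.0, 0.4]
gripper_width: 0.679
```

Run:
```python
from h import *
s=r.sense(); print(s['time_s'],s['gripper_width'],s['joints'].round(1),sloc(s['tcp_pos']),s['tcp_pos'])
snap('top','t11.png',(115,175,275,295),5);snap('scene','s11.png',(235,100,395,220),5)
```

```text
12.0667 0.6793754503242607 [ 31.2  11.3 -20.4  -0.  -58.3  -5.1] [-0.10085508 -0.12359424] [0.48456566 0.10682817 0.19458338]
```

View pics/t11.png

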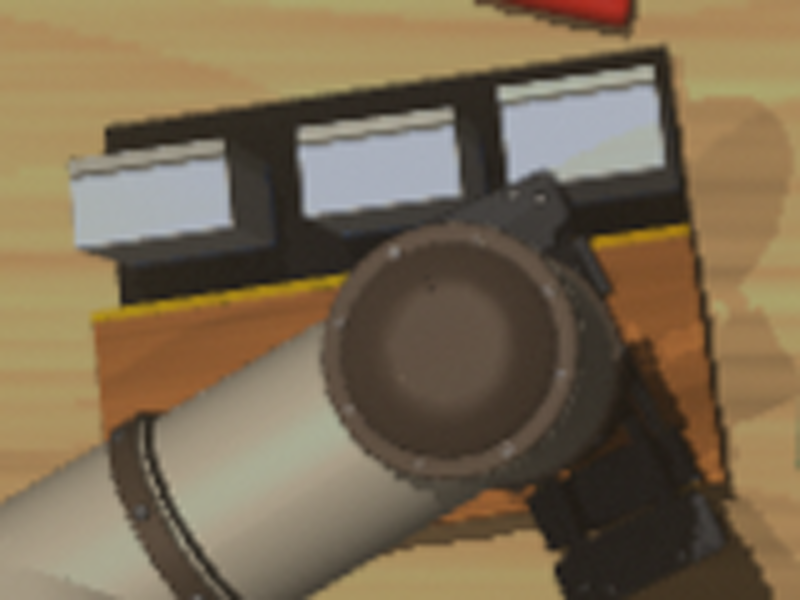

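View pics/s11.png

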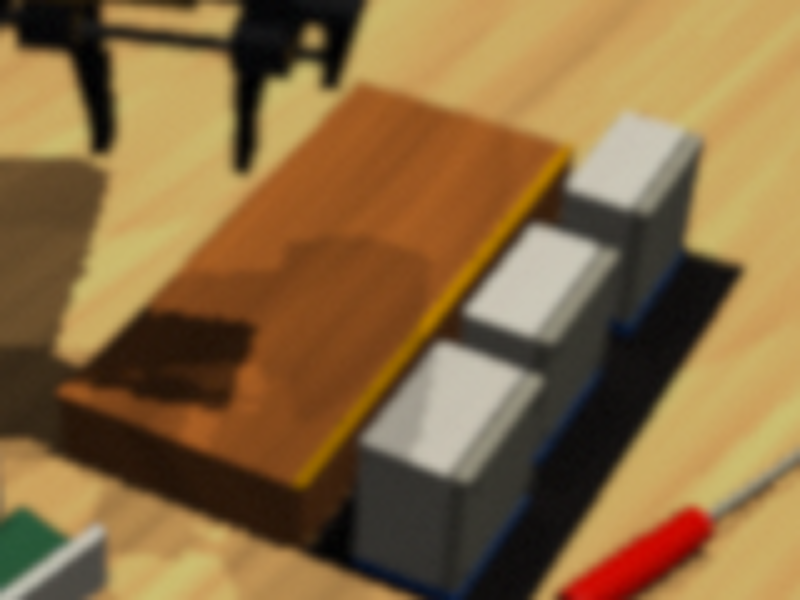

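Run:
```python
from h import *
L=lambda pts: np.array(pts)/5+[115,175]-0.4
for n,b in dict(L=[(70,163),(222,140),(77,250),(232,228)],M=[(297,130),(453,108),(305,218),(462,197)],R=[(497,90),(655,65),(507,184),(667,163)]).items():
    p=plane('top',L(b),.09); c=p.mean(0)
    d=p[0]-p[1]+p[2]-p[3]; a=np.arctan2(-d[0],d[1]); ux=np.array([np.cos(a),np.sin(a),0])
    print(n,c.round(4),'step',sloc(c).round(4),'thick',(p[0]+p[1]-p[2]-p[3])@ux/2,'yaw',np.degrees(a))
go(step(.055,-.124,.2),down(-171.9))
```

```text
L [0.6045 0.3711 0.09  ] step [0.0551 0.1212] thick 0.05046282333514616 yaw 8.397813962514663
M [0.6226 0.2426 0.09  ] step [ 0.0549 -0.0087] thick 0.05113060047710219 yaw 7.872856040085589
R [0.6441 0.1287 0.09  ] step [ 0.0602 -0.1244] thick 0.055793813988534335 yaw 8.30491048984841
turn [1.837e+01 0.000e+00 1.000e-02] shift [-0.0054 -0.1478 -0.0495] from [0.4846 0.1068 0.1946]
```

Run:
```python
from h import *
go(step(.055,-.0087,.17),down(-172))
```

```text
turn [1.847e+01 0.000e+00 1.000e-02] shift [ 0.0246 -0.1841  0.0599] from [0.4846 0.1068 0.1946]
```

Request:
move_arm(
  increments=[18.5, 0, 0, 0.02, -0.184, 0.06, 0.087, 18.5, 0, 0, 0.02, -0.184, 0.06, 0.087, 18.5, 0, 0, 0.02, -0.184, 0.06, 0.087, 18.5, 0, 0, 0.02, -0.184, 0.06, 0.087, 18.5, 0, 0, 0.02, -0.184, 0.06, 0.087, 18.5, 0, 0, 0.025, -0.184, 0.06, 0.087, 18.5, 0, 0, 0.055, -0.184, 0.06, 0.087, 18.5, 0, 0, 0.085, -0.184, 0.06, 0.087, 18.5, 0, 0, 0.11, -0.184, 0.06, 0.087, 18.5, 0, 0, 0.1275, -0.184, 0.06, 0.087, 18.5, 0, 0, 0.1275, -0.184, 0.06, 0.087, 18.5, 0, 0, 0.1275, -0.184, 0.06, 0.087],
)

```text
time_s: 13.17
tcp_pos: [0.6221, 0.2419, 0.0664]
ee_rot: [[-0.002, -0.99, -0.14], [-0.002, -0.14, 0.99], [-1.0, 0.002, -0.001]]
wrist_force: [0.8, -0.3, 0.7]
gripper_width: 1.004
```

Run:
```python
from h import *
s=r.sense(); print(s['time_s'],s['gripper_width'],s['wrist_force'],s['joints'].round(1),sloc(s['tcp_pos']),s['tcp_pos'])
snap('wrist','w12.png');snap('scene','s12.png',(235,100,395,220),5)
```

```text
13.1667 1.0037844303357566 [ 0.83542764 -0.2676587   0.67572804] [ 35.1  34.3  -4.1   0.  -51.7 -27. ] [ 0.05436996 -0.00926832] [0.62213346 0.24188494 0.06636812]
```

View pics/w12.png

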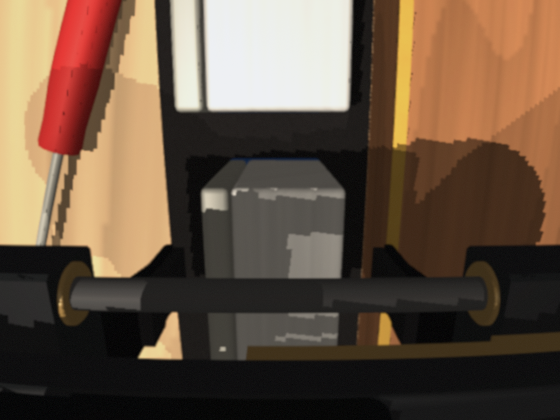

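View pics/s12.png

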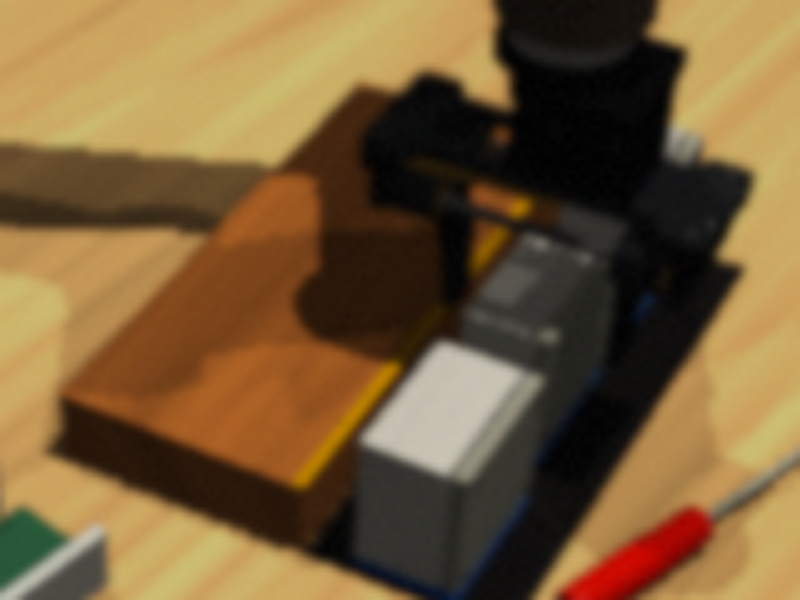

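Request:
move_arm(
  increments=[0, 0, 0, 0, 0, 0, 0.045, 0, 0, 0, 0, 0, 0, 0.045, 0, 0, 0, 0, 0, 0, 0.045, 0, 0, 0, 0, 0, 0, 0.045, 0, 0, 0, 0, 0, 0, 0.045, 0, 0, 0, 0, 0, 0, 0.045, 0, 0, 0, 0, 0, 0, 0.045, 0, 0, 0, 0, 0, 0, 0.045, 0, 0, 0, 0, 0, 0, 0.045],
)

```text
time_s: 14.02
tcp_pos: [0.6235, 0.2428, 0.0675]
ee_rot: [[0.002, -0.99, -0.139], [0.001, -0.139, 0.99], [-1.0, -0.002, 0.0]]
wrist_force: [2.5, -0.8, 0.8]
gripper_width: 0.596
```

Run:
```python
from h import *
s=r.sense(); print(s['time_s'],s['gripper_width']*87,s['wrist_force'],sloc(s['tcp_pos']),s['tcp_pos'])
go(gauge(-.105,0,.17),down(-183.9))
```

```text
14.0167 51.82763895504666 [ 2.47669019 -0.83370128  0.84169357] [ 0.05586149 -0.00854344] [0.62350798 0.24281274 0.06749362]
turn [11.87  0.03  0.1 ] shift [-0.103   0.1919 -0.3094] from [0.6235 0.2428 0.0675]
```

Request:
move_arm(
  increments=[0, 0, 0, -0.03, 0, 0, 0.045, 0, 0, 0, -0.07, 0, 0, 0.045, 0, 0, 0, -0.11, 0, 0, 0.045, 11.9, 0, 0, -0.11, 0.192, -0.309, 0.045, 11.9, 0, 0, -0.11, 0.192, -0.309, 0.045, 11.9, 0, 0, -0.11, 0.192, -0.309, 0.045, 11.9, 0, 0, -0.11, 0.192, -0.309, 0.045, 11.9, 0, 0, -0.11, 0.192, -0.309, 0.045, 11.9, 0, 0, -0.11, 0.192, -0.309, 0.045, 11.9, 0, 0, -0.11, 0.192, -0.309, 0.045, 11.9, 0, 0, -0.11, 0.192, -0.309, 0.045, 11.9, 0, 0, -0.11, 0.192, -0.309, 0.045],
)

```text
time_s: 15.02
tcp_pos: [0.4715, -0.0922, 0.1757]
ee_rot: [[-0.005, -0.997, 0.071], [0.001, 0.071, 0.998], [-1.0, 0.005, 0.0]]
wrist_force: [-0.0, -0.1, -4.0]
gripper_width: 0.595
```

Run:
```python
from h import *
s=r.sense(); print(s['time_s'],s['gripper_width']*87,s['wrist_force'],s['joints'].round(1),gloc(s['tcp_pos']),s['tcp_pos'])
go(gauge(-.105,0,.0685),down(-183.9))
snap('wrist','w13.png');snap('top','t13.png',(255,155,435,295),4)
```

```text
15.0167 51.76048252206679 [-0.02069942 -0.05065865 -4.04168575] [  8.3  11.1 -23.7  -0.1 -55.5 -12.3] [-0.1027518  -0.00454069] [ 0.47145852 -0.09217731  0.17571951]
turn [-0.15  0.01 -0.3 ] shift [ 0.1072 -0.0051  0.0022] from [ 0.4715 -0.0922  0.1757]
```

View pics/w13.png

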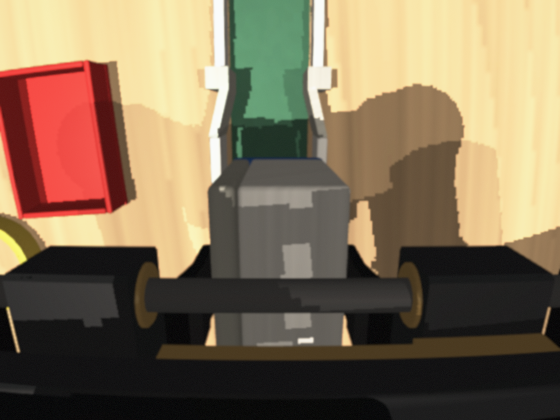

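View pics/t13.png

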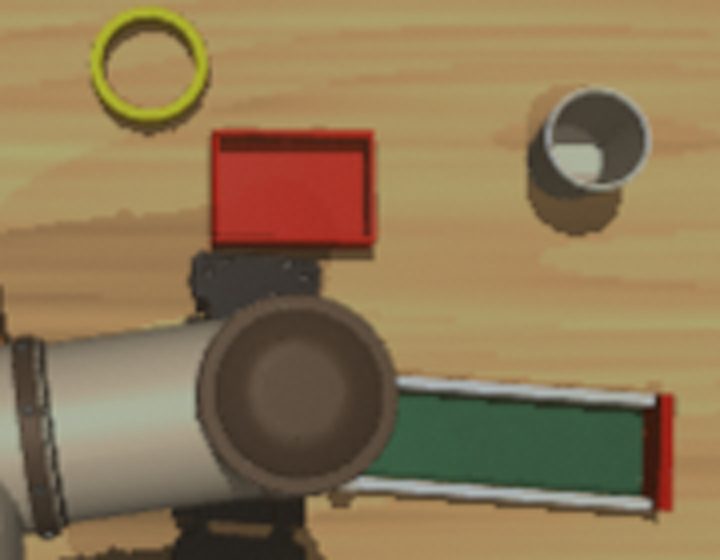

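Run:
```python
from h import *
for z,p in ((.055,[(231,68),(309,68),(231,88),(310,88)]),(.04,[(221,158),(326,158)]),(.0,[(233,30),(310,30)])):
    q=plane('wrist',p,z); print(z,q.round(4)[:,:2],[gloc(x).round(4) for x in q])
```

```text
0.055 [[ 0.4942 -0.1956]
 [ 0.4398 -0.1915]
 [ 0.4956 -0.1821]
 [ 0.4399 -0.1779]] [array([-0.0011,  0.0252]), array([-0.0015, -0.0293]), array([-0.0147,  0.0256]), array([-0.0151, -0.0302])]
0.04 [[ 0.5102 -0.1316]
 [ 0.4291 -0.1255]] [array([-0.0661,  0.0368]), array([-0.0666, -0.0446])]
0.0 [[ 0.4955 -0.2321]
 [ 0.4321 -0.2274]] [array([0.0352, 0.0289]), array([ 0.0348, -0.0346])]
```

Request:
move_arm(
  increments=[0, 0, 0.3, 0.03, -0.004, 0.002, 0.045, 0, 0, 0.3, 0.06, -0.004, 0.002, 0.045, 0, 0, 0.3, 0.085, -0.004, 0.002, 0.045, 0, 0, 0.3, 0.1, -0.004, 0.002, 0.045, 0, 0, 0.3, 0.106, -0.004, 0.002, 0.045, 0, 0, 0.3, 0.1075, -0.004, 0.002, 0.045, 0, 0, 0.3, 0.1075, -0.004, 0.002, 0.045, 0, 0, 0.3, 0.1075, -0.004, 0.002, 0.07, 0, 0, 0.3, 0.1075, -0.004, 0.002, 0.07, 0, 0, 0.3, 0.1075, -0.004, 0.002, 0.07, 0, 0, 0.3, 0.1075, -0.004, 0.002, 0.07],
)

```text
time_s: 16.03
tcp_pos: [0.4804, -0.0882, 0.0707]
ee_rot: [[-0.002, -0.998, 0.069], [0.001, 0.069, 0.998], [-1.0, 0.002, 0.0]]
wrist_force: [-0.4, -0.2, -0.8]
gripper_width: 0.774
```

Run:
```python
from h import *
s=r.sense(); print(s['time_s'],s['gripper_width']*87,s['wrist_force'],s['joints'].round(1),gloc(s['tcp_pos']),s['tcp_pos'],s['ee_rot'].round(4))
go(gauge(-.105,0,.13),down(-183.9))
snap('wrist','w14.png');snap('scene','s14.png',(90,180,290,330),4)
```

```text
16.0333 67.30085804681168 [-0.39784573 -0.17435898 -0.75878348] [  8.7  19.8 -30.2  -0.1 -40.2 -12.5] [-0.10731307  0.0040956 ] [ 0.48038504 -0.088214    0.07072746] [[-2.400e-03 -9.976e-01  6.850e-02]
 [ 6.000e-04  6.850e-02  9.976e-01]
 [-1.000e+00  2.500e-03  4.000e-04]]
turn [-0.03  0.03 -0.14] shift [-0.0593  0.0042 -0.0023] from [ 0.4804 -0.0882  0.0707]
```

View pics/s14.png

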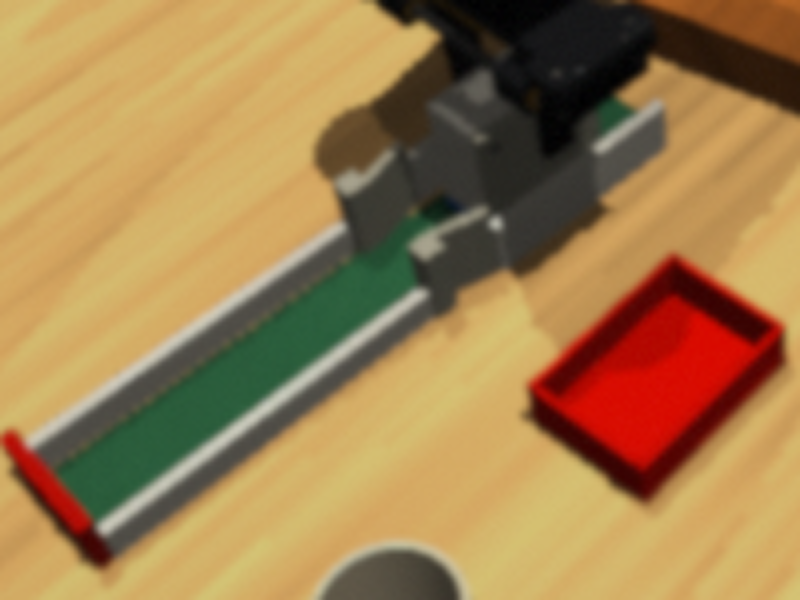

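Request:
move_arm(
  increments=[0, 0, 0, -0.03, 0, 0, 0.07, 0, 0, 0, -0.06, 0, 0, 0.07, 0, 0, 0, -0.06, 0.005, 0.035, 0, 0, 0, 0, -0.06, 0.005, 0.071, 0, 0, 0, 0, -0.06, 0.005, 0.071, 0, 0, 0, 0, -0.06, 0.005, 0.071, 0, 0, 0, 0, -0.06, 0.005, 0.071, 0, 0, 0, 0, -0.03, 0.005, 0.071, 0, 0, 0, 0, 0.0, 0.005, 0.071, 0, 0, 0, 0, 0.026, 0.005, 0.071, 0, 0, 0, 0, 0.026, 0.005, 0.071, 0, 0, 0, 0, 0.026, 0.005, 0.071, 0],
)

```text
time_s: 17.13
tcp_pos: [0.4784, -0.0183, 0.0427]
ee_rot: [[-0.009, -0.998, 0.07], [-0.001, 0.07, 0.998], [-1.0, 0.009, -0.002]]
wrist_force: [0.5, 0.2, 1.0]
gripper_width: 0.128
```

Run:
```python
from h import *
s=r.sense(); print(s['time_s'],s['gripper_width']*87,s['wrist_force'],gloc(s['tcp_pos']),s['tcp_pos'])
snap('wrist','w15.png')
```

```text
17.1333 11.133927566606786 [0.48837791 0.18433142 0.96852297] [-0.17692394 -0.00261708] [ 0.47842251 -0.01830777  0.04273692]
```

View pics/w15.png

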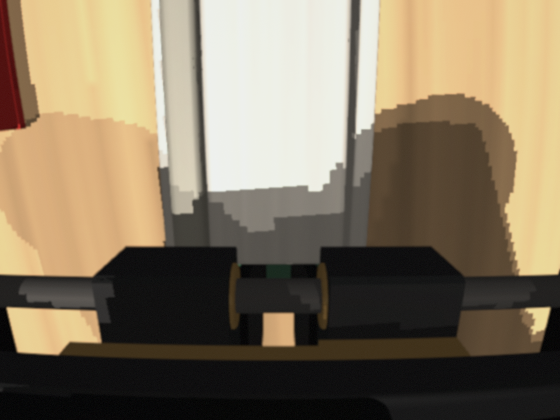

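Request:
move_arm(
  increments=[0, 0, 0, 0, 0, -0.004, 0, 0, 0, 0, 0, 0, -0.01, 0, 0, 0, 0, 0, 0, -0.016, 0, 0, 0, 0, 0, 0, -0.022, 0, 0, 0, 0, 0, 0, -0.028, 0, 0, 0, 0, 0, 0, -0.034, 0, 0, 0, 0, 0, 0, -0.04, 0, 0, 0, 0, 0, 0, -0.046, 0, 0, 0, 0, 0, 0, -0.052, 0, 0, 0, 0, 0, 0, -0.058, 0, 0, 0, 0, 0, 0, -0.064, 0, 0, 0, 0, 0, 0, -0.07, 0],
)

```text
time_s: 18.18
tcp_pos: [0.4742, -0.0876, 0.0435]
ee_rot: [[-0.006, -0.998, 0.069], [0.0, 0.069, 0.998], [-1.0, 0.006, -0.0]]
wrist_force: [-0.2, 3.7, 3.6]
gripper_width: 0.005
```

Run:
```python
from h import *
s=r.sense(); print(s['time_s'],s['gripper_width']*87,s['wrist_force'],gloc(s['tcp_pos']),s['tcp_pos'])
snap('wrist','w16.png')
```

```text
18.1833 0.4145371369796993 [-0.21024458  3.67484343  3.61890437] [-0.10751866 -0.00212255] [ 0.47419528 -0.08758596  0.04346704]
```

View pics/w16.png

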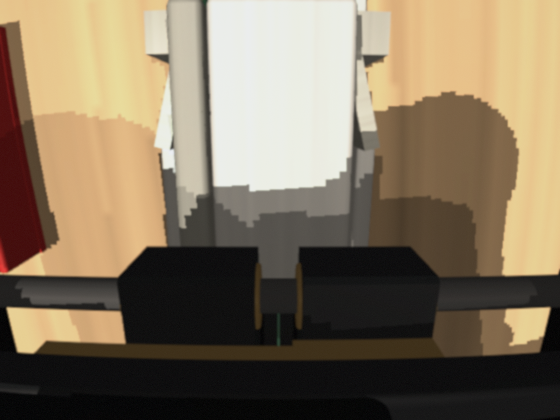

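Request:
move_arm(
  increments=[0, 0, 0, 0, 0, -0.006, 0, 0, 0, 0, 0, 0, -0.012, 0, 0, 0, 0, 0, 0, -0.018, 0, 0, 0, 0, 0, 0, -0.024, 0, 0, 0, 0, 0, 0, -0.03, 0, 0, 0, 0, 0, 0, -0.036, 0, 0, 0, 0, 0, 0, -0.042, 0, 0, 0, 0, 0, 0, -0.048, 0],
)

```text
time_s: 18.9
tcp_pos: [0.4707, -0.1355, 0.0434]
ee_rot: [[-0.006, -0.998, 0.069], [0.0, 0.069, 0.998], [-1.0, 0.006, -0.0]]
wrist_force: [0.9, 1.6, -0.5]
gripper_width: 0.008
```

Run:
```python
from h import *
s=r.sense(); print(s['time_s'],s['gripper_width']*87,s['wrist_force'],gloc(s['tcp_pos']),s['tcp_pos'])
snap('wrist','w17.png')
```

```text
18.9 0.7307169902323782 [ 0.90103278  1.60487768 -0.51993634] [-0.05943286 -0.00233464] [ 0.4707131  -0.13554598  0.04335615]
```

View pics/w17.png

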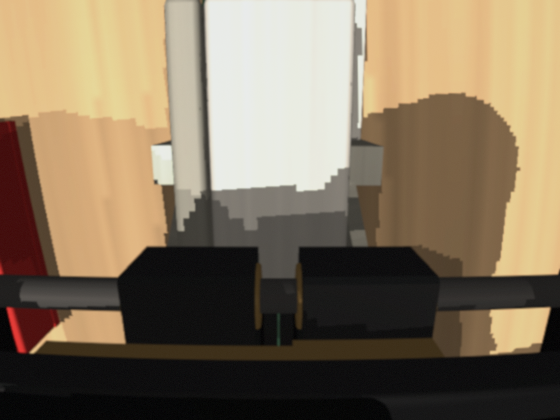

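Request:
move_arm(
  increments=[0, 0, 0, 0, 0, -0.006, 0, 0, 0, 0, 0, 0, -0.012, 0, 0, 0, 0, 0, 0, -0.018, 0, 0, 0, 0, 0, 0, -0.024, 0, 0, 0, 0, 0, 0, -0.03, 0, 0, 0, 0, 0, 0, -0.036, 0, 0, 0, 0, 0, 0, -0.042, 0, 0, 0, 0, 0, 0, -0.048, 0, 0, 0, 0, 0, 0, -0.054, 0, 0, 0, 0, 0, 0, -0.06, 0, 0, 0, 0, 0, 0, -0.066, 0, 0, 0, 0, 0, 0, -0.07, 0],
)

```text
time_s: 19.95
tcp_pos: [0.4662, -0.2054, 0.0436]
ee_rot: [[-0.005, -0.998, 0.069], [0.0, 0.069, 0.998], [-1.0, 0.005, -0.0]]
wrist_force: [-0.4, 2.4, -0.4]
gripper_width: 0.005
```

Run:
```python
from h import *
s=r.sense(); print(s['time_s'],s['gripper_width']*87,s['wrist_force'],gloc(s['tcp_pos']),s['tcp_pos'])
snap('wrist','w18.png')
```

```text
19.95 0.4186187783408078 [-0.37001404  2.43324096 -0.44316545] [ 0.01058492 -0.00205715] [ 0.46622768 -0.20542049  0.04355106]
```

View pics/w18.png

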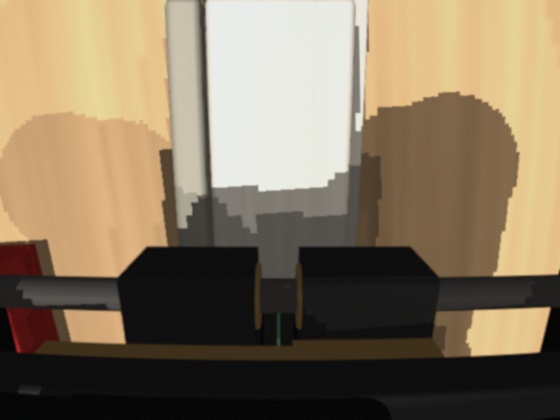

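Request:
move_arm(
  increments=[0, 0, 0, 0, 0, 0.01, 0, 0, 0, 0, -0.03, 0, 0.012, 0, 0, 0, 0, -0.07, 0, 0.012, 0, 0, 0, 0, -0.11, 0, 0.012, 0, 0, 0, 0, -0.13, 0, 0.012, 0, 0, 0, 0, -0.13, 0, 0.012, 0, 0, 0, 0, -0.13, 0, 0.012, 0],
)

```text
time_s: 20.58
tcp_pos: [0.4684, -0.1922, 0.175]
ee_rot: [[-0.002, -0.998, 0.068], [0.0, 0.068, 0.998], [-1.0, 0.002, 0.0]]
wrist_force: [-0.4, 0.7, -1.5]
gripper_width: 0.003
```

Run:
```python
from h import *
go(step(.0555,.121,.175),down(-171.6))
```

```text
turn [-1.231e+01  1.000e-02 -1.000e-01] shift [-2.000e-04 -9.780e-02  5.712e-01] from [ 0.4684 -0.1922  0.175 ]
```

Request:
move_arm(
  increments=[-12.3, 0, 0, 0, -0.098, 0.571, 0.087, -12.3, 0, 0, 0, -0.098, 0.571, 0.087, -12.3, 0, 0, 0, -0.098, 0.571, 0.087, -12.3, 0, 0, 0, -0.098, 0.571, 0.087, -12.3, 0, 0, 0, -0.098, 0.571, 0.087, -12.3, 0, 0, 0, -0.098, 0.571, 0.087, -12.3, 0, 0, 0, -0.098, 0.571, 0.087, -12.3, 0, 0, 0, -0.098, 0.571, 0.087, -12.3, 0, 0, 0, -0.098, 0.571, 0.087, -12.3, 0, 0, 0, -0.098, 0.571, 0.087, -12.3, 0, 0, 0, -0.098, 0.571, 0.087, -12.3, 0, 0, 0, -0.098, 0.571, 0.087],
)

```text
time_s: 21.58
tcp_pos: [0.5849, 0.2949, 0.1707]
ee_rot: [[-0.009, -0.989, -0.146], [-0.002, -0.146, 0.989], [-1.0, 0.009, -0.001]]
wrist_force: [0.9, 0.8, 0.0]
gripper_width: 0.831
```

Run:
```python
from h import *
go(step(.0555,.121,.175),down(-171.6))
snap('scene','s19.png')
```

```text
turn [-0.02 -0.05 -0.51] shift [-0.0046 -0.0308  0.0724] from [0.5849 0.2949 0.1707]
```

View pics/s19.png

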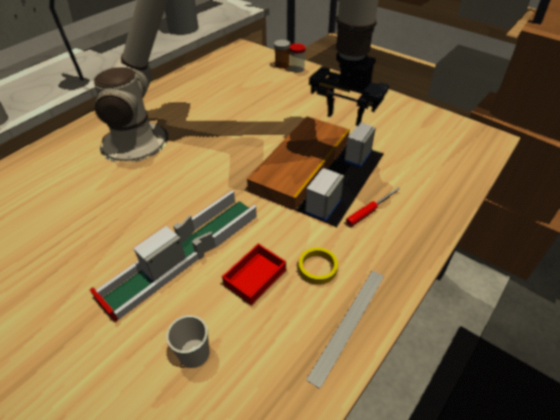

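Request:
move_arm(
  increments=[0, 0, 0, 0, -0.02, 0.036, 0.087, 0, 0, 0, 0, -0.03, 0.072, 0.087, 0, 0, 0, 0, -0.03, 0.072, 0.087, 0, 0, 0, 0, -0.03, 0.072, 0.087, 0, 0, 0, 0, -0.03, 0.072, 0.087, 0, 0, 0, 0, -0.03, 0.072, 0.087],
)

```text
time_s: 22.13
tcp_pos: [0.6047, 0.3674, 0.1721]
ee_rot: [[-0.007, -0.989, -0.145], [-0.001, -0.145, 0.989], [-1.0, 0.007, -0.0]]
wrist_force: [0.7, 0.2, 0.3]
gripper_width: 0.997
```

Run:
```python
from h import *
go(step(.0555,.121,.0665),down(-171.6))
s=r.sense();print(s['joint_velocities'].round(2))
snap('wrist','w20.png')
```

```text
turn [-0.08 -0.01 -0.4 ] shift [ 0.1056 -0.0015  0.0035] from [0.6047 0.3674 0.1721]
[-0.44 -0.82  0.38  0.03 -0.1   0.05]
```

View pics/w20.png

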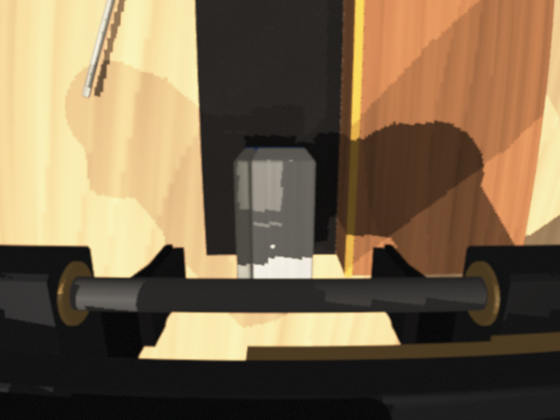

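Request:
move_arm(
  increments=[0, 0, -0.4, 0.035, -0.0015, 0.0035, 0.087, 0, 0, -0.4, 0.07, -0.0015, 0.0035, 0.087, 0, 0, -0.4, 0.1, -0.0015, 0.0035, 0.087, 0, 0, -0.4, 0.1055, -0.0015, 0.0035, 0.087, 0, 0, -0.4, 0.1055, -0.0015, 0.0035, 0.045, 0, 0, -0.4, 0.1055, -0.0015, 0.0035, 0.045, 0, 0, -0.4, 0.1055, -0.0015, 0.0035, 0.045, 0, 0, -0.4, 0.1055, -0.0015, 0.0035, 0.045, 0, 0, -0.4, 0.1055, -0.0015, 0.0035, 0.045, 0, 0, -0.4, 0.1055, -0.0015, 0.0035, 0.045, 0, 0, -0.4, 0.1055, -0.0015, 0.0035, 0.045, 0, 0, -0.4, 0.1055, -0.0015, 0.0035, 0.045],
)

```text
time_s: 23.18
tcp_pos: [0.606, 0.3727, 0.0687]
ee_rot: [[0.003, -0.989, -0.146], [0.002, -0.146, 0.989], [-1.0, -0.003, 0.002]]
wrist_force: [-0.5, -0.2, 4.2]
gripper_width: 0.594
```

Request:
move_arm(
  increments=[0, 0, 0, 0, 0, 0, 0.045, 0, 0, 0, 0, 0, 0, 0.045],
)

```text
time_s: 23.35
tcp_pos: [0.606, 0.3727, 0.0687]
ee_rot: [[0.003, -0.989, -0.146], [0.002, -0.146, 0.989], [-1.0, -0.003, 0.002]]
wrist_force: [-1.4, 0.8, 5.1]
gripper_width: 0.594
```

Run:
```python
from h import *
s=r.sense(); print(s['time_s'],s['gripper_width']*87,s['wrist_force'],sloc(s['tcp_pos']),s['tcp_pos'])
go(gauge(-.105,-.001,.175),down(-183.9))
```

```text
23.35 51.6613570979578 [-1.42092672  0.77328128  5.09036854] [0.05684761 0.1224877 ] [0.60602181 0.37267562 0.06873618]
turn [12.27  0.11  0.17] shift [-0.1076  0.1966 -0.4387] from [0.606  0.3727 0.0687]
```

Request:
move_arm(
  increments=[0, 0, 0, -0.03, 0, 0, 0.045, 0, 0, 0, -0.07, 0, 0, 0.045, 0, 0, 0, -0.115, 0, 0, 0.045, 12.2, 0, 0, -0.115, 0.197, -0.439, 0.045, 12.2, 0, 0, -0.115, 0.197, -0.439, 0.045, 12.2, 0, 0, -0.115, 0.197, -0.439, 0.045, 12.2, 0, 0, -0.115, 0.197, -0.439, 0.045, 12.2, 0, 0, -0.115, 0.197, -0.439, 0.045, 12.2, 0, 0, -0.115, 0.197, -0.439, 0.045, 12.2, 0, 0, -0.115, 0.197, -0.439, 0.045, 12.2, 0, 0, -0.115, 0.197, -0.439, 0.045, 12.2, 0, 0, -0.115, 0.197, -0.439, 0.045],
)

```text
time_s: 24.35
tcp_pos: [0.5011, 0.0095, 0.1796]
ee_rot: [[-0.002, -0.998, 0.067], [0.001, 0.067, 0.998], [-1.0, 0.002, 0.001]]
wrist_force: [0.7, -0.8, -3.7]
gripper_width: 0.593
```

Run:
```python
from h import *
go(gauge(-.105,-.001,.175),down(-183.9))
```

```text
turn [ 0.05  0.07 -0.09] shift [ 0.0045  0.0192 -0.1012] from [0.5011 0.0095 0.1796]
```

Request:
move_arm(
  increments=[0, 0, 0, 0.003, 0.01, -0.035, 0.045, 0, 0, 0, 0.003, 0.015, -0.07, 0.045, 0, 0, 0, 0.003, 0.02, -0.1, 0.045, 0, 0, 0, 0.003, 0.02, -0.1, 0.045, 0, 0, 0, 0.003, 0.02, -0.1, 0.045, 0, 0, 0, 0.003, 0.02, -0.1, 0.045, 0, 0, 0, 0.003, 0.02, -0.1, 0.045, 0, 0, 0, 0.003, 0.02, -0.1, 0.045],
)

```text
time_s: 25.02
tcp_pos: [0.4769, -0.0861, 0.1776]
ee_rot: [[0.001, -0.998, 0.066], [0.002, 0.066, 0.998], [-1.0, -0.001, 0.002]]
wrist_force: [0.4, 0.6, -4.4]
gripper_width: 0.6
```

Run:
```python
from h import *
go(gauge(-.107,-.002,.069),down(-183.9)); print(r.sense()['joint_velocities'].round(2),gloc(r.sense()['tcp_pos']))
```

```text
turn [0.14 0.09 0.06] shift [ 0.1086  0.0025 -0.0023] from [ 0.4769 -0.0861  0.1776]
[ 0.08 -0.17  0.18  0.07 -0.19  0.03] [-0.10916863  0.0004273 ]
```

Request:
move_arm(
  increments=[0, 0, 0, 0.03, 0.0025, -0.002, 0.045, 0, 0, 0, 0.06, 0.0025, -0.002, 0.045, 0, 0, 0, 0.09, 0.0025, -0.002, 0.045, 0, 0, 0, 0.102, 0.0025, -0.002, 0.045, 0, 0, 0, 0.106, 0.0025, -0.002, 0.045, 0, 0, 0, 0.108, 0.0025, -0.002, 0.045, 0, 0, 0, 0.108, 0.0025, -0.002, 0.045, 0, 0, 0, 0.108, 0.0025, -0.002, 0.07, 0, 0, 0, 0.108, 0.0025, -0.002, 0.07, 0, 0, 0, 0.108, 0.0025, -0.002, 0.07, 0, 0, 0, 0.108, 0.0025, -0.002, 0.07],
)

```text
time_s: 25.93
tcp_pos: [0.4752, -0.0886, 0.0712]
ee_rot: [[0.005, -0.998, 0.067], [0.002, 0.067, 0.998], [-1.0, -0.005, 0.002]]
wrist_force: [-0.2, -0.7, 0.1]
gripper_width: 0.778
```

Run:
```python
from h import *
s=r.sense(); print(s['time_s'],s['gripper_width']*87,s['wrist_force'],gloc(s['tcp_pos']),s['tcp_pos'])
go(gauge(-.178,-.001,.044),down(-183.9))
snap('scene','s21.png',(90,180,290,330),4)
```

```text
25.9333 67.70379125222877 [-0.23180394 -0.74768909  0.08883578] [-0.10654027 -0.00101276] [ 0.47523595 -0.08863756  0.07122601]
turn [0.07 0.11 0.26] shift [0.0274 0.     0.0714] from [ 0.4752 -0.0886  0.0712]
```

View pics/s21.png

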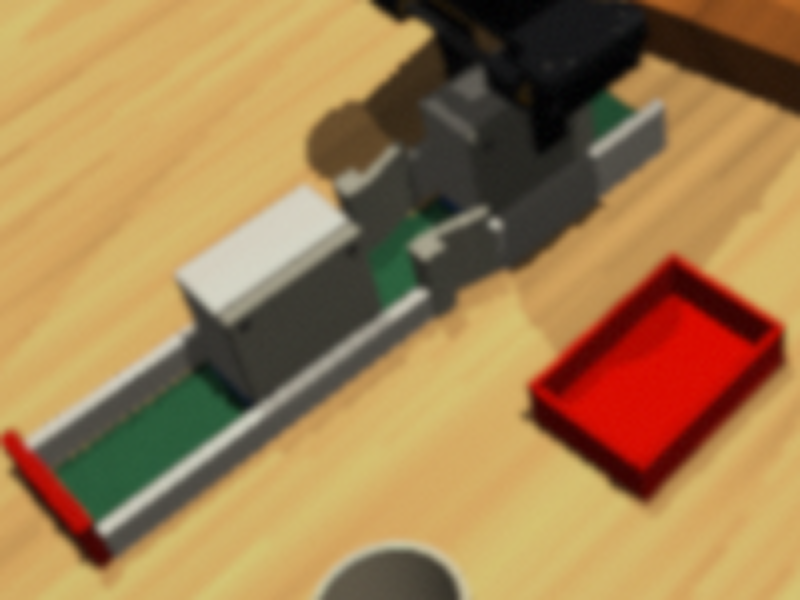

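Request:
move_arm(
  increments=[0, 0, 0, -0.03, 0, 0, 0.07, 0, 0, 0, -0.06, 0, 0, 0.07, 0, 0, 0, -0.06, 0, 0.035, 0, 0, 0, 0, -0.06, 0, 0.071, 0, 0, 0, 0, -0.06, 0, 0.071, 0, 0, 0, 0, -0.06, 0, 0.071, 0, 0, 0, 0, -0.06, 0, 0.071, 0, 0, 0, 0, -0.03, 0, 0.071, 0, 0, 0, 0, 0.0, 0, 0.071, 0, 0, 0, 0, 0.027, 0, 0.071, 0, 0, 0, 0, 0.027, 0, 0.071, 0, 0, 0, 0, 0.027, 0, 0.071, 0],
)

```text
time_s: 26.98
tcp_pos: [0.4782, -0.019, 0.0423]
ee_rot: [[-0.002, -0.998, 0.068], [-0.0, 0.068, 0.998], [-1.0, 0.002, -0.0]]
wrist_force: [0.8, -0.3, 0.2]
gripper_width: 0.127
```

Run:
```python
from h import *
s=r.sense(); print(s['time_s'],s['gripper_width']*87,s['wrist_force'],gloc(s['tcp_pos']),s['tcp_pos'],s['ee_rot'].round(3))
snap('wrist','w22.png')
```

```text
26.9833 11.054448189773295 [ 0.7791053  -0.31633883  0.20585882] [-0.1761942  -0.00278812] [ 0.47820224 -0.01902418  0.04225639] [[-0.002 -0.998  0.068]
 [-0.     0.068  0.998]
 [-1.     0.002 -0.   ]]
```

View pics/w22.png

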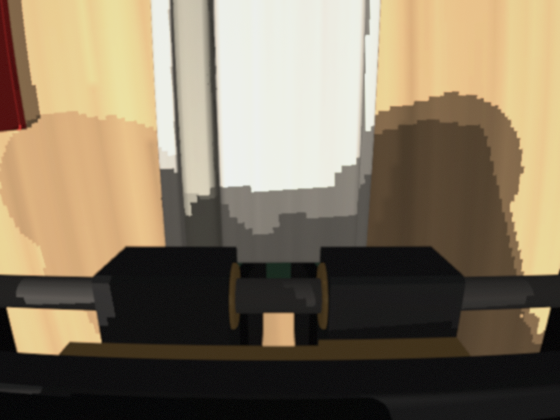

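Box L stands in the infeed (columns 175–365) with the fingers behind it, so I'll push it through.

Request:
move_arm(
  increments=[0, 0, 0, 0, 0, -0.004, 0, 0, 0, 0, 0, 0, -0.01, 0, 0, 0, 0, 0, 0, -0.016, 0, 0, 0, 0, 0, 0, -0.022, 0, 0, 0, 0, 0, 0, -0.028, 0, 0, 0, 0, 0, 0, -0.034, 0, 0, 0, 0, 0, 0, -0.04, 0, 0, 0, 0, 0, 0, -0.046, 0, 0, 0, 0, 0, 0, -0.052, 0, 0, 0, 0, 0, 0, -0.058, 0, 0, 0, 0, 0, 0, -0.064, 0, 0, 0, 0, 0, 0, -0.07, 0],
)

```text
time_s: 28.03
tcp_pos: [0.4747, -0.0881, 0.043]
ee_rot: [[0.002, -0.998, 0.067], [0.001, 0.067, 0.998], [-1.0, -0.002, 0.002]]
wrist_force: [1.4, 5.0, 3.0]
gripper_width: 0.008
```

Request:
move_arm(
  increments=[0, 0, 0, 0, 0, -0.006, 0, 0, 0, 0, 0, 0, -0.012, 0, 0, 0, 0, 0, 0, -0.018, 0, 0, 0, 0, 0, 0, -0.024, 0, 0, 0, 0, 0, 0, -0.03, 0, 0, 0, 0, 0, 0, -0.036, 0, 0, 0, 0, 0, 0, -0.042, 0, 0, 0, 0, 0, 0, -0.048, 0],
)

```text
time_s: 28.7
tcp_pos: [0.4722, -0.1357, 0.043]
ee_rot: [[0.004, -0.998, 0.067], [0.002, 0.067, 0.998], [-1.0, -0.004, 0.002]]
wrist_force: [2.6, 7.5, 2.2]
gripper_width: 0.006
```

Run:
```python
from h import *
s=r.sense(); print(s['time_s'],s['gripper_width']*87,s['wrist_force'],gloc(s['tcp_pos']),s['tcp_pos'])
snap('wrist','w23.png')
```

```text
28.7 0.5523203701794374 [2.58050266 7.53781257 2.2304788 ] [-0.05941919 -0.00081882] [ 0.47222448 -0.13566271  0.04304001]
```

View pics/w23.png

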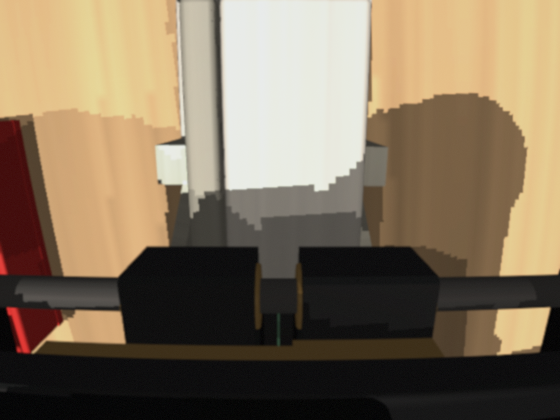

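Box L is in the throat (columns 182–370) and the force is about 8 N. I'll keep pushing.

Request:
move_arm(
  increments=[0, 0, 0, 0, 0, -0.006, 0, 0, 0, 0, 0, 0, -0.012, 0, 0, 0, 0, 0, 0, -0.018, 0, 0, 0, 0, 0, 0, -0.024, 0, 0, 0, 0, 0, 0, -0.03, 0, 0, 0, 0, 0, 0, -0.036, 0, 0, 0, 0, 0, 0, -0.042, 0, 0, 0, 0, 0, 0, -0.048, 0, 0, 0, 0, 0, 0, -0.054, 0, 0, 0, 0, 0, 0, -0.06, 0, 0, 0, 0, 0, 0, -0.066, 0, 0, 0, 0, 0, 0, -0.07, 0],
)

```text
time_s: 29.75
tcp_pos: [0.4657, -0.2053, 0.0427]
ee_rot: [[0.0, -0.998, 0.067], [0.002, 0.067, 0.998], [-1.0, -0.0, 0.002]]
wrist_force: [1.4, 7.8, 5.7]
gripper_width: 0.007
```

Run:
```python
from h import *
s=r.sense(); print(s['time_s'],s['gripper_width']*87,s['wrist_force'],gloc(s['tcp_pos']),s['tcp_pos'])
snap('scene','s24.png',(90,180,290,330),4)
```

```text
29.75 0.6058256777474397 [1.42610981 7.81747287 5.69463958] [ 0.01053704 -0.00254147] [ 0.46574773 -0.20533978  0.0427427 ]
```

View pics/s24.png

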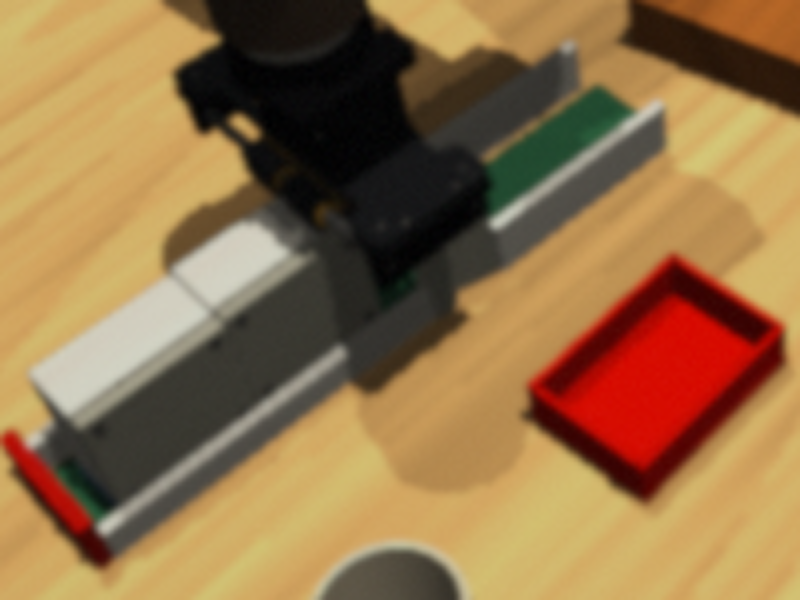

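Request:
move_arm(
  increments=[0, 0, 0, 0, 0, 0.01, 0, 0, 0, 0, -0.03, 0, 0.012, 0, 0, 0, 0, -0.07, 0, 0.012, 0, 0, 0, 0, -0.11, 0, 0.012, 0, 0, 0, 0, -0.13, 0, 0.012, 0, 0, 0, 0, -0.13, 0, 0.012, 0, 0, 0, 0, -0.13, 0, 0.012, 0],
)

```text
time_s: 30.38
tcp_pos: [0.4663, -0.1933, 0.1731]
ee_rot: [[0.002, -0.998, 0.068], [0.002, 0.068, 0.998], [-1.0, -0.002, 0.002]]
wrist_force: [-0.7, 1.2, -0.5]
gripper_width: 0.006
```

Run:
```python
from h import *
go(step(.060,-.1244,.173),down(-171.7))
```

```text
turn [-12.17   0.09   0.11] shift [ 0.001  -0.1555  0.3333] from [ 0.4663 -0.1933  0.1731]
```

Request:
move_arm(
  increments=[-12.2, 0, 0, 0, -0.1555, 0.333, 0.087, -12.2, 0, 0, 0, -0.1555, 0.333, 0.087, -12.2, 0, 0, 0, -0.1555, 0.333, 0.087, -12.2, 0, 0, 0, -0.1555, 0.333, 0.087, -12.2, 0, 0, 0, -0.1555, 0.333, 0.087, -12.2, 0, 0, 0, -0.1555, 0.333, 0.087, -12.2, 0, 0, 0, -0.1555, 0.333, 0.087, -12.2, 0, 0, 0, -0.1555, 0.333, 0.087, -12.2, 0, 0, 0, -0.1555, 0.333, 0.087, -12.2, 0, 0, 0, -0.1555, 0.333, 0.087, -12.2, 0, 0, 0, -0.1555, 0.333, 0.087, -12.2, 0, 0, 0, -0.1555, 0.333, 0.087],
)

```text
time_s: 31.38
tcp_pos: [0.6429, 0.1276, 0.1709]
ee_rot: [[-0.004, -0.989, -0.145], [-0.001, -0.145, 0.989], [-1.0, 0.004, -0.0]]
wrist_force: [-0.2, 0.5, 0.2]
gripper_width: 0.831
```

Request:
move_arm(
  increments=[0, 0, 0, 0, 0, 0, 0.087, 0, 0, 0, 0, 0, 0, 0.087],
)

```text
time_s: 31.55
tcp_pos: [0.6437, 0.1268, 0.1732]
ee_rot: [[0.0, -0.99, -0.144], [0.001, -0.144, 0.99], [-1.0, -0.0, 0.001]]
wrist_force: [1.7, -0.3, 0.5]
gripper_width: 0.96
```

Run:
```python
from h import *
s=r.sense(); print(s['time_s'],s['gripper_width']*87,sloc(s['tcp_pos']))
go(step(.060,-.1244,.0665),down(-171.7))
snap('wrist','w25.png');snap('scene','s25.png',(235,100,395,220),5)
```

```text
31.55 83.50232447262239 [ 0.05948941 -0.12628597]
turn [-0.03  0.04  0.03] shift [ 0.1067 -0.0005  0.0018] from [0.6437 0.1268 0.1732]
```

View pics/w25.png

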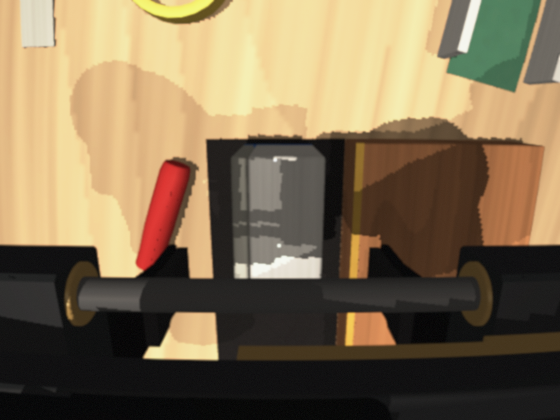

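View pics/s25.png

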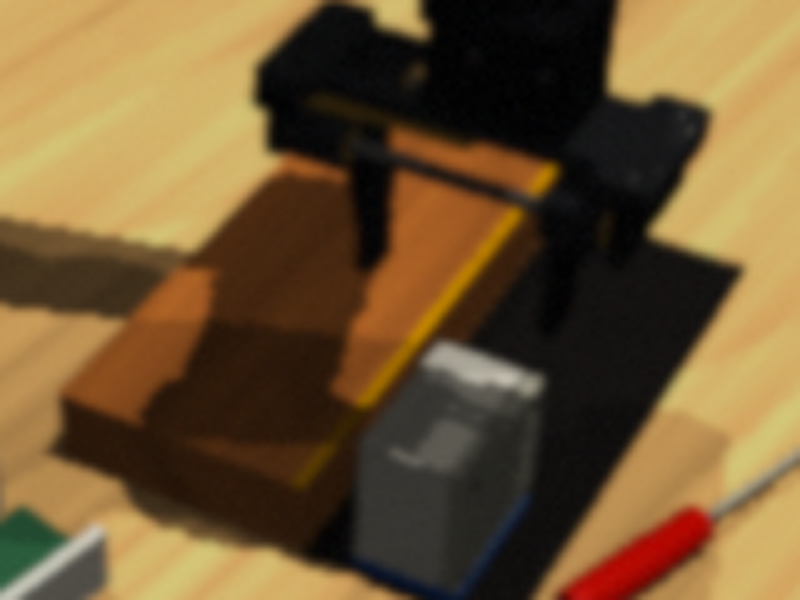

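Request:
move_arm(
  increments=[0, 0, 0, 0.035, 0, 0.002, 0.087, 0, 0, 0, 0.07, 0, 0.002, 0.087, 0, 0, 0, 0.1, 0, 0.002, 0.087, 0, 0, 0, 0.107, 0, 0.002, 0.087, 0, 0, 0, 0.107, 0, 0.002, 0.05, 0, 0, 0, 0.107, 0, 0.002, 0.05, 0, 0, 0, 0.107, 0, 0.002, 0.05, 0, 0, 0, 0.107, 0, 0.002, 0.05, 0, 0, 0, 0.107, 0, 0.002, 0.05, 0, 0, 0, 0.107, 0, 0.002, 0.05, 0, 0, 0, 0.107, 0, 0.002, 0.05, 0, 0, 0, 0.107, 0, 0.002, 0.05],
)

```text
time_s: 32.65
tcp_pos: [0.6446, 0.1304, 0.0684]
ee_rot: [[0.003, -0.989, -0.146], [0.002, -0.146, 0.989], [-1.0, -0.003, 0.001]]
wrist_force: [-2.5, -1.1, 5.7]
gripper_width: 0.688
```

Request:
move_arm(
  increments=[0, 0, 0, 0, 0, 0, 0.05, 0, 0, 0, 0, 0, 0, 0.05],
)

```text
time_s: 32.82
tcp_pos: [0.6446, 0.1304, 0.0684]
ee_rot: [[0.003, -0.989, -0.146], [0.002, -0.146, 0.989], [-1.0, -0.003, 0.001]]
wrist_force: [-2.9, -0.5, 5.1]
gripper_width: 0.688
```

Run:
```python
from h import *
s=r.sense(); print(s['time_s'],s['gripper_width']*87,s['wrist_force'],sloc(s['tcp_pos']),s['tcp_pos'])
go(gauge(-.115,-.001,.175),down(-183.9))
```

```text
32.8167 59.85421472217123 [-2.85246052 -0.48616852  5.06565673] [ 0.06087191 -0.12276131] [0.64456185 0.13044032 0.0684011 ]
turn [12.27  0.08  0.17] shift [-0.1074  0.1973 -0.1837] from [0.6446 0.1304 0.0684]
```

Request:
move_arm(
  increments=[0, 0, 0, -0.03, 0, 0, 0.05, 0, 0, 0, -0.07, 0, 0, 0.05, 0, 0, 0, -0.11, 0, 0, 0.05, 12.3, 0, 0, -0.11, 0.197, -0.184, 0.05, 12.3, 0, 0, -0.11, 0.197, -0.184, 0.05, 12.3, 0, 0, -0.11, 0.197, -0.184, 0.05, 12.3, 0, 0, -0.11, 0.197, -0.184, 0.05, 12.3, 0, 0, -0.11, 0.197, -0.184, 0.05, 12.3, 0, 0, -0.11, 0.197, -0.184, 0.05, 12.3, 0, 0, -0.11, 0.197, -0.184, 0.05, 12.3, 0, 0, -0.11, 0.197, -0.184, 0.05, 12.3, 0, 0, -0.11, 0.197, -0.184, 0.05],
)

```text
time_s: 33.82
tcp_pos: [0.4751, -0.0813, 0.1761]
ee_rot: [[0.002, -0.997, 0.071], [0.002, 0.071, 0.997], [-1.0, -0.002, 0.002]]
wrist_force: [0.7, -0.0, -2.2]
gripper_width: 0.69
```

Request:
move_arm(
  increments=[0, 0, 0, 0, 0, 0, 0.05, 0, 0, 0, 0, 0, 0, 0.05, 0, 0, 0, 0, 0, 0, 0.05],
)

```text
time_s: 34.07
tcp_pos: [0.4767, -0.0798, 0.1758]
ee_rot: [[0.002, -0.998, 0.068], [0.002, 0.068, 0.998], [-1.0, -0.002, 0.002]]
wrist_force: [0.1, -0.4, -3.5]
gripper_width: 0.687
```

Run:
```python
from h import *
s=r.sense(); print(s['time_s'],s['gripper_width']*87,s['wrist_force'],gloc(s['tcp_pos']),s['tcp_pos'])
go(gauge(-.115,-.0015,.070),down(-183.9))
snap('wrist','w26.png')
```

```text
34.0667 59.74076769998853 [ 0.07091708 -0.4244294  -3.50538334] [-0.11548378 -0.00015713] [ 0.4766979  -0.07977296  0.17580049]
turn [0.02 0.09 0.09] shift [ 0.1058  0.0015 -0.0007] from [ 0.4767 -0.0798  0.1758]
```

View pics/w26.png

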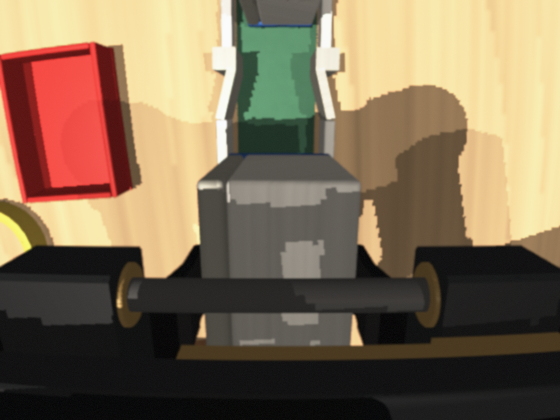

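Request:
move_arm(
  increments=[0, 0, 0, 0.03, 0.001, 0, 0.05, 0, 0, 0, 0.06, 0.001, 0, 0.05, 0, 0, 0, 0.085, 0.001, 0, 0.05, 0, 0, 0, 0.1, 0.001, 0, 0.05, 0, 0, 0, 0.106, 0.001, 0, 0.05, 0, 0, 0, 0.106, 0.001, 0, 0.05, 0, 0, 0, 0.106, 0.001, 0, 0.05],
)

```text
time_s: 34.7
tcp_pos: [0.4763, -0.0798, 0.0702]
ee_rot: [[0.003, -0.998, 0.068], [0.001, 0.068, 0.998], [-1.0, -0.003, 0.001]]
wrist_force: [0.0, -0.4, -4.3]
gripper_width: 0.687
```

Request:
move_arm(
  increments=[0, 0, 0, 0, 0, -0.003, 0.05, 0, 0, 0, 0, 0, -0.006, 0.05, 0, 0, 0, 0, 0, -0.009, 0.05, 0, 0, 0, 0, 0, -0.012, 0.05, 0, 0, 0, 0, 0, -0.015, 0.05, 0, 0, 0, 0, 0, -0.018, 0.05, 0, 0, 0, 0, 0, -0.021, 0.05, 0, 0, 0, 0, 0, -0.024, 0.05, 0, 0, 0, 0, 0, -0.027, 0.05, 0, 0, 0, 0, 0, -0.03, 0.05],
)

```text
time_s: 35.53
tcp_pos: [0.4732, -0.1105, 0.0699]
ee_rot: [[0.002, -0.998, 0.069], [0.001, 0.069, 0.998], [-1.0, -0.002, 0.002]]
wrist_force: [0.8, 1.0, -3.3]
gripper_width: 0.687
```

Run:
```python
from h import *
s=r.sense(); print(s['time_s'],s['gripper_width']*87,s['wrist_force'],gloc(s['tcp_pos']),s['tcp_pos'])
```

```text
35.5333 59.742603636254366 [ 0.79065487  1.01223117 -3.27152739] [-0.08456481 -0.00157717] [ 0.47317818 -0.11052375  0.06991768]
```

Now I'll move slowly to the point where a 60 mm box should jam, stopping early enough to keep the force low.

Request:
move_arm(
  increments=[0, 0, 0, 0, 0, -0.003, 0.05, 0, 0, 0, 0, 0, -0.006, 0.05, 0, 0, 0, 0, 0, -0.009, 0.05, 0, 0, 0, 0, 0, -0.012, 0.05, 0, 0, 0, 0, 0, -0.014, 0.05],
)

```text
time_s: 35.95
tcp_pos: [0.4751, -0.1239, 0.0708]
ee_rot: [[0.008, -0.998, 0.068], [0.002, 0.068, 0.998], [-1.0, -0.008, 0.002]]
wrist_force: [4.7, 5.0, -3.7]
gripper_width: 0.685
```

Request:
move_arm(
  increments=[0, 0, 0, 0, 0, -0.002, 0.05, 0, 0, 0, 0, 0, -0.004, 0.05, 0, 0, 0, 0, 0, -0.004, 0.05],
)

```text
time_s: 36.2
tcp_pos: [0.4754, -0.1265, 0.0711]
ee_rot: [[0.01, -0.998, 0.069], [0.004, 0.069, 0.998], [-1.0, -0.009, 0.004]]
wrist_force: [5.2, 10.9, -1.8]
gripper_width: 0.687
```

Run:
```python
from h import *
s=r.sense(); print(s['time_s'],s['gripper_width']*87,s['wrist_force'],gloc(s['tcp_pos']),s['tcp_pos'])
```

```text
36.2 59.76722362908184 [ 5.16851135 10.87791745 -1.84892813] [-0.06876436  0.00171913] [ 0.47539218 -0.12651181  0.07113503]
```

It jammed at x = −69 mm and the resisting force rose, so this is the oversize box. I'll back it off and lift it out.

Request:
move_arm(
  increments=[0, 0, 0, 0, 0, 0.01, 0.05, 0, 0, 0, 0, 0, 0.025, 0.05, 0, 0, 0, 0, 0, 0.025, 0.05, 0, 0, 0, -0.03, 0, 0.025, 0.05, 0, 0, 0, -0.07, 0, 0.025, 0.05, 0, 0, 0, -0.11, 0, 0.025, 0.05, 0, 0, 0, -0.13, 0, 0.025, 0.05, 0, 0, 0, -0.13, 0, 0.025, 0.05],
)

```text
time_s: 36.87
tcp_pos: [0.4754, -0.1039, 0.205]
ee_rot: [[0.011, -0.998, 0.068], [0.001, 0.068, 0.998], [-1.0, -0.01, 0.001]]
wrist_force: [0.5, 0.4, -3.1]
gripper_width: 0.686
```

```bash
cat > tray.py <<'E'
from h import *
im=snap('top','t_tray.png',(255,155,435,295),4);hsv=cv2.cvtColor(im,cv2.COLOR_RGB2HSV)
mk=cv2.inRange(hsv,(0,150,60),(8,255,255))|cv2.inRange(hsv,(172,150,60),(180,255,255))
for ct in cv2.findContours(mk,0,1)[0]:
    if cv2.contourArea(ct)>600:
        rc=cv2.minAreaRect(ct); print('red',rc); print('tray rim',plane('top',cv2.boxPoints(rc),.035).round(4),plane('top',cv2.boxPoints(rc),.035).mean(0).round(4))
s=r.sense(); print(s['time_s'],s['gripper_width']*87,s['wrist_force'],s['tcp_pos'])
snap('wrist','w_tray.png')
E
python3 tray.py
```

```text
red ((328.0, 201.5), (29.0, 40.0), 90.0)
tray rim [[ 0.6928 -0.0935  0.035 ]
 [ 0.6926 -0.2131  0.035 ]
 [ 0.6049 -0.2107  0.035 ]
 [ 0.6051 -0.0925  0.035 ]] [ 0.6489 -0.1524  0.035 ]
36.9167 59.86454322108364 [-1.01199578  1.00545922 -4.27960302] [ 0.47351459 -0.10362857  0.20182455]
```

View pics/t_tray.png

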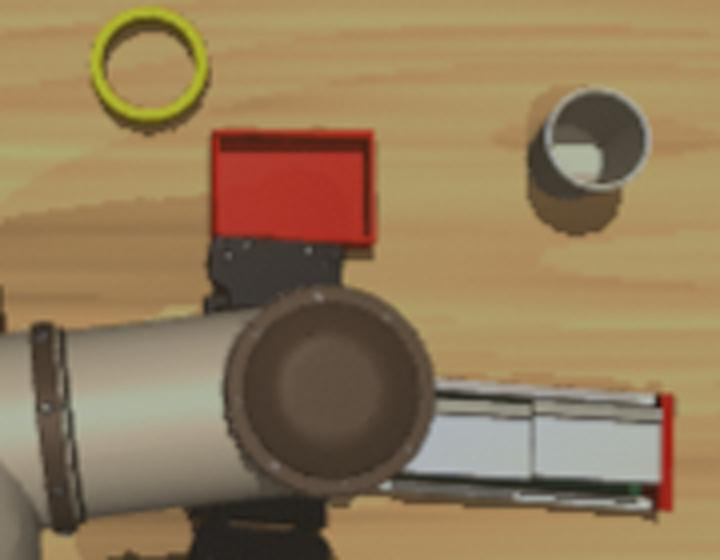

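View pics/w_tray.png

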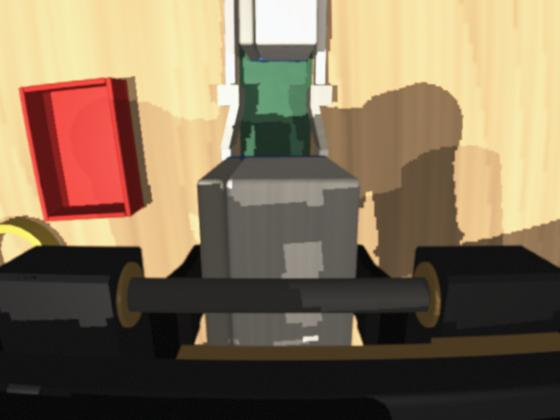

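Run:
```python
from h import *
p=plane('wrist',[(23,88),(110,78),(142,213),(45,219)],.035); print(p.round(4),p.mean(0))
for i,j in((1,2),(0,3)): d=p[j]-p[i]; print(np.degrees(np.arctan2(-d[0],d[1])))
for i,j in((0,1),(3,2)): d=p[i]-p[j]; print(np.degrees(np.arctan2(d[1],d[0])))
go([.649,-.1524,.205],down(-180))
```

```text
[[ 0.6826 -0.2123  0.035 ]
 [ 0.6031 -0.2118  0.035 ]
 [ 0.5933 -0.0948  0.035 ]
 [ 0.687  -0.0954  0.035 ]] [ 0.64149672 -0.15360072  0.035     ]
4.775872718333681
-2.110000530313877
-0.3506878814195981
-0.38168950170696814
turn [-4.    0.11 -0.  ] shift [-0.0055 -0.1799 -0.0364] from [ 0.472  -0.1035  0.1996]
```

Request:
move_arm(
  increments=[-4, 0, 0, 0, -0.04, -0.01, 0.05, -4, 0, 0, 0, -0.08, -0.02, 0.05, -4, 0, 0, 0, -0.12, -0.03, 0.05, -4, 0, 0, 0, -0.155, -0.036, 0.05, -4, 0, 0, 0, -0.18, -0.036, 0.05, -4, 0, 0, 0, -0.18, -0.036, 0.05, -4, 0, 0, 0, -0.18, -0.036, 0.05, -4, 0, 0, 0, -0.18, -0.036, 0.05, -4, 0, 0, 0, -0.18, -0.036, 0.05, -4, 0, 0, 0, -0.18, -0.036, 0.05, -4, 0, 0, 0, -0.18, -0.036, 0.05],
)

```text
time_s: 37.88
tcp_pos: [0.6497, -0.1515, 0.2006]
ee_rot: [[0.002, -1.0, -0.001], [0.001, -0.001, 1.0], [-1.0, -0.002, 0.001]]
wrist_force: [0.3, 1.2, -2.9]
gripper_width: 0.692
```

```bash
python3 tray.py
python3 - <<'E'
from h import *
go([.649,-.1524,.075],down(-180)); print(r.sense()['joint_velocities'].round(2))
snap('scene','s27.png',(90,180,330,360),3)
E
```

```text
37.9333 59.89957878163531 [ 0.09465045  0.6545071  -4.29087263] [ 0.64994373 -0.15153511  0.20071521]
turn [0.07 0.08 0.13] shift [ 0.1258  0.0014 -0.001 ] from [ 0.6501 -0.1516  0.2008]
[-0.05  0.23  0.35  0.    0.05  0.13]
```

View pics/w_tray.png

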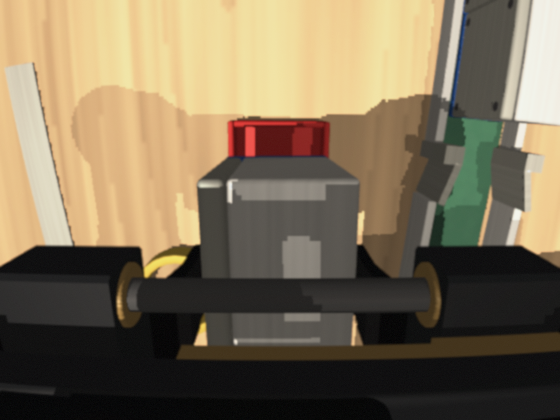

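View pics/s27.png

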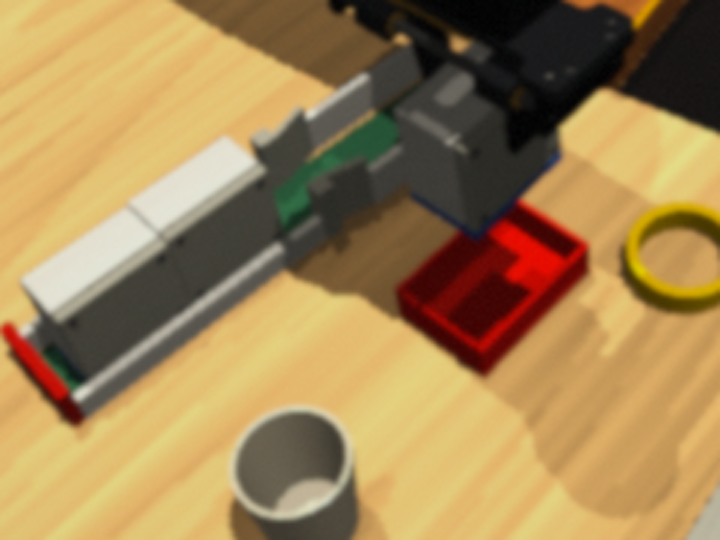

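Run:
```python
from h import *
print(plane('wrist',[(229,121),(279,121),(329,120)],.035).round(4))
```

```text
[[ 0.6906 -0.214   0.035 ]
 [ 0.6487 -0.2139  0.035 ]
 [ 0.607  -0.215   0.035 ]]
```

Request:
move_arm(
  increments=[0, 0, 0, 0.035, 0.001, -0.0015, 0.05, 0, 0, 0, 0.065, 0.001, -0.0015, 0.05, 0, 0, 0, 0.085, 0.001, -0.0015, 0.05, 0, 0, 0, 0.1, 0.001, -0.0015, 0.05, 0, 0, 0, 0.11, 0.001, -0.0015, 0.05, 0, 0, 0, 0.118, 0.001, -0.0015, 0.05, 0, 0, 0, 0.123, 0.001, -0.0015, 0.05, 0, 0, 0, 0.1265, 0.001, -0.0015, 0.05, 0, 0, 0, 0.1265, 0.001, -0.0015, 0.05, 0, 0, 0, 0.1265, 0.001, -0.0015, 0.05],
)

```text
time_s: 38.87
tcp_pos: [0.6505, -0.153, 0.0747]
ee_rot: [[0.004, -1.0, -0.001], [0.001, -0.001, 1.0], [-1.0, -0.004, 0.001]]
wrist_force: [0.4, 1.2, -2.7]
gripper_width: 0.687
```

Run:
```python
from h import *
s=r.sense(); print(s['time_s'],s['gripper_width']*87,s['wrist_force'],s['tcp_pos'])
snap('scene','s28.png',(90,180,330,360),3)
```

```text
38.8667 59.72671049785234 [ 0.39497611  1.22673787 -2.69568622] [ 0.65049983 -0.15303865  0.07469678]
```

View pics/s28.png

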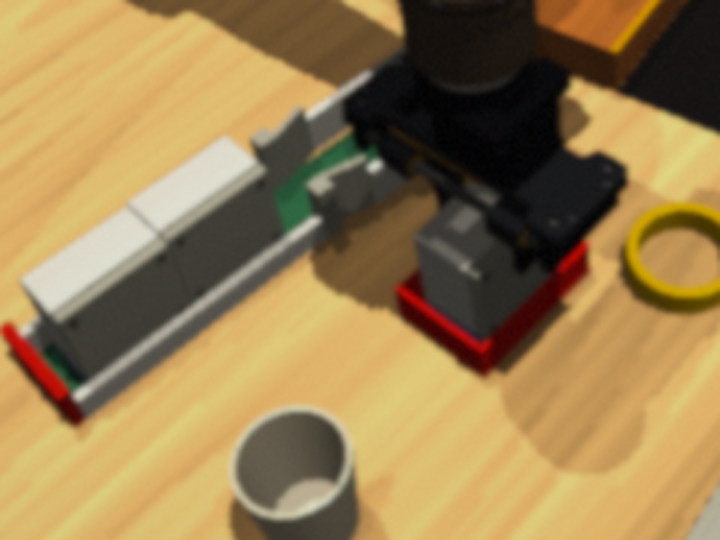

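Request:
move_arm(
  increments=[0, 0, 0, 0.0005, 0, 0, 0.05, 0, 0, 0, 0.0005, 0, 0, 0.075, 0, 0, 0, 0.0005, 0, 0, 0.08, 0, 0, 0, 0.0005, 0, 0, 0.08, 0, 0, 0, 0.0005, 0, 0, 0.08, 0, 0, 0, 0.0005, 0, 0, 0.08, 0, 0, 0, 0.0005, 0, 0, 0.08, 0, 0, 0, -0.02, 0, 0, 0.08, 0, 0, 0, -0.05, 0, 0, 0.08, 0, 0, 0, -0.09, 0, 0, 0.08, 0, 0, 0, -0.12, 0, 0, 0.08, 0, 0, 0, -0.12, 0, 0, 0.08],
)

```text
time_s: 39.92
tcp_pos: [0.6535, -0.1541, 0.2025]
ee_rot: [[0.017, -1.0, -0.002], [-0.002, -0.002, 1.0], [-1.0, -0.017, -0.002]]
wrist_force: [0.5, 0.4, 1.2]
gripper_width: 0.921
```

Request:
move_arm(
  increments=[0, 0, 0, 0, 0.04, 0.02, 0.08, 0, 0, 0, 0, 0.08, 0.04, 0.08, 0, 0, 0, 0, 0.12, 0.06, 0.08, 0, 0, 0, 0, 0.16, 0.08, 0.08, 0, 0, 0, 0, 0.2, 0.1, 0.08, 0, 0, 0, 0, 0.24, 0.12, 0.08, 0, 0, 0, 0, 0.28, 0.14, 0.08, 0, 0, 0, 0, 0.28, 0.14, 0.08, 0, 0, 0, 0, 0.28, 0.14, 0.08, 0, 0, 0, 0, 0.28, 0.14, 0.08],
)

```text
time_s: 40.75
tcp_pos: [0.369, -0.0131, 0.194]
ee_rot: [[0.004, -1.0, -0.003], [0.002, -0.003, 1.0], [-1.0, -0.004, 0.002]]
wrist_force: [0.7, 0.7, -0.2]
gripper_width: 0.917
```

Run:
```python
from h import *
s=r.sense(); print(s['time_s'],s['gripper_width']*87,s['wrist_force'],s['tcp_pos'])
snap('scene','s29.png',(90,180,330,360),3); snap('top','t29.png',(245,145,435,295),4); snap('scene','s29f.png')
```

```text
40.75 79.74105975103498 [ 0.65101546  0.65191895 -0.24253712] [ 0.36895639 -0.01309383  0.19397825]
```

View pics/s29.png

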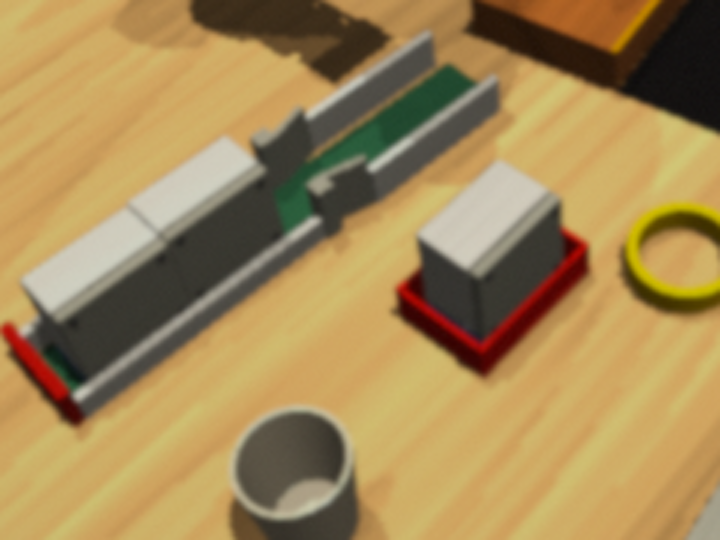

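View pics/t29.png

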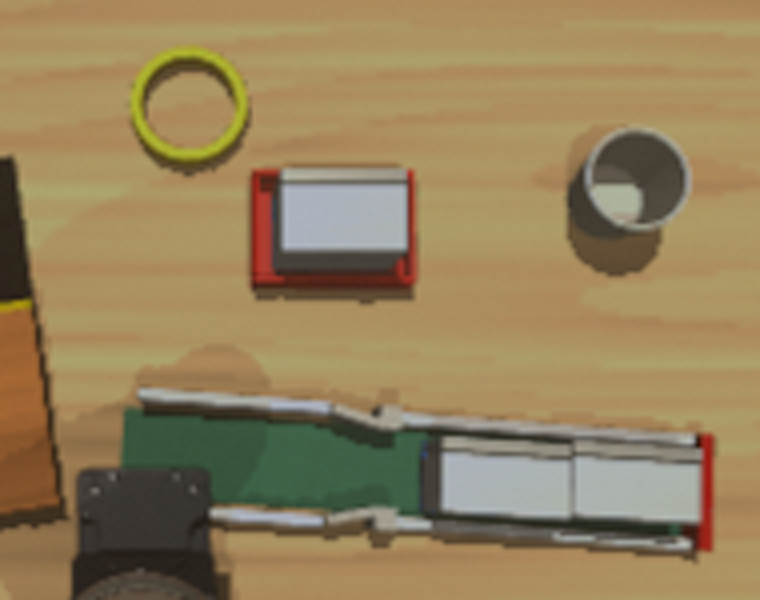

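View pics/s29f.png

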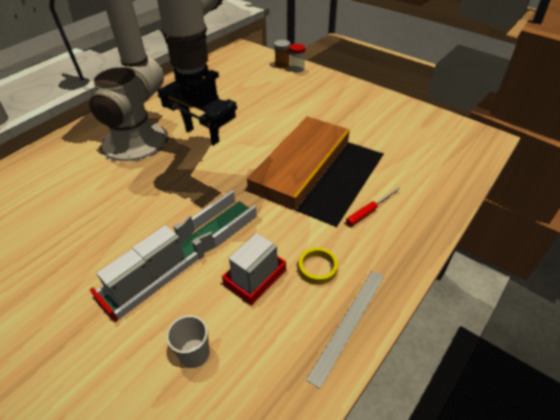

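Run:
```python
from h import *
T=lambda p: np.array(p)/4+[245,145]-.4
a=plane('top',T([(442,437),(574,447),(574,518),(441,510)]),.09).mean(0); b=plane('top',T([(576,447),(703,460),(702,525),(576,518)]),.09).mean(0)
print(gloc(a),gloc(b))
c=plane('top',T([(280,168),(408,168),(408,251),(280,249)]),.095).mean(0); t=plane('top',T([(252,170),(415,170),(415,286),(252,288)]),.035).mean(0)
print(c,t,c-t)
s=r.sense(); print(s['wrist_force'],s['joint_velocities'].round(2)); r.finish_job()
```

```text
[ 0.06795404 -0.00166109] [ 0.15862891 -0.00217103]
[ 0.65088191 -0.15298005  0.095     ] [ 0.64818798 -0.15235719  0.035     ] [ 0.00269393 -0.00062286  0.06      ]
[-0.16967419  0.10911293  0.05138329] [-0.6   0.75  0.11 -0.1  -0.15 -0.11]
the job is handed in; nothing more can be done
```

I tumbled all three boxes over the step, sorted them with the gauge, and handed the job in at about 41 s of the 210 s allowed. The hand-in gives no verdict, so these results are my own checks.

- **Right-size boxes:** the middle and left boxes measured about 52 mm in the gripper. I slid each through the throat from the infeed, and none was lowered in from above. In the last top view their centres were about 68 mm and 159 mm past the throat exit and about 2 mm off the centre line.
- **Oversize box:** the right-hand box measured about 60 mm. I tried it in the gauge while still gripped, instead of releasing it and pushing from behind. It jammed with its centre at about x −69 mm, where the resisting force rose to roughly 11 N. I then stood it in the red tray, about 3 mm from the tray's centre.
- **Last pictures:** every box stood upright, and the tray looked level and had not been knocked. The mug, tape roll and screwdriver looked where they started, which I judged by eye and did not measure. The arm was clear of everything.
- **Disagreement:** one wrist-camera measurement of the tray from far off differed from the top view by about 8 mm. A closer wrist view agreed with the top view within about 1 mm, so I used that.

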